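Clamp a brittle bisque tile in the painting stand

TASK

Get the square bisque tile ready for painting: pull the stand's sprung jaw out by its black knob until it catches at its stop, take the square tile out of the rack and stand it on the ledge of the stand, leaning back on its back board between the open jaw and the fixed stop. Then take the knob again and ease the jaw in until it holds the tile against the fixed stop. The tile is brittle: grip it lightly, set it down softly and never let the jaw snap shut or press hard on it; leave the half-height tile and the other things where they are.

Things in the scene. Friction and masses are not known exactly. Their poses are not given: they have to be found in the camera images.
- tile_centre (a point): centre of the square bisque tile (plain white, 100 mm wide, 100 mm high, 9 mm thick, 0.11 to 0.22 kg), leaning back 30 degrees from vertical in one of the rack's two slots. Axes: y along its width (level), z up along its leaning height, -x out of the face towards the robot. Its upper 50 mm stand free in front and behind, in the rack and in the stand
- tile: the same tile; origin in the middle of its lower edge, axes as tile_centre. It is brittle: pinched on its faces with 20 to 35 N it is safe, above 55 N on each pad it cracks; it also cracks when set down on the stand, pressed or knocked against it with more than 30 N
- half_tile: bystander: half-height tile, 100 mm wide, 52 mm high, 9 mm thick, leaning 30 degrees in the rack's other slot; origin in the middle of its lower edge, axes as the square tile's
- rack: fixed wooden rack, 176 mm deep, 130 mm wide, two leaning slots one behind the other, 80 mm apart; each has a back board 38 mm high and a front lip 6 mm high, measured along the leaning tile. Origin at its underside; -x its front, +y its left, z up
- stand: fixed painting stand, origin on the desk; -x its front, +y its left, z up. Wooden base; its cradle leans back 30 degrees from vertical: a ledge and, square to it, a low back board 46 mm high. The cradle's up direction in the stand's axes is (0.5, 0, 0.866). The ledge has a lip 4 mm high, 24 mm in front of the board
- stand_seat (a point): point on the ledge where the middle of the lower edge of the clamped tile comes to stand (tile against the back board and the fixed stop); axes as the stand's. The tile's centre is then 50 mm up the lean from here
- fixed_stop (a point): middle of the cork face of the fixed stop at the stand's left, 30 mm high; 50 mm to the stand's +y of stand_seat; axes as the stand's. The jaw's cork face opposite, also 30 mm high, is 80 mm from it when shut and 120 mm when at its stop
- jaw_knob (a point): centre of the jaw's black round pull knob (18 mm diameter, 30 mm long, axis along the cradle's leaning up direction, on a thin stem), 68 mm to the stand's -y of the jaw's cork face, with 35 mm of free room to its left and right for fingers down to 28 mm below its centre; axes as the stand's
- jaw_travel (a joint): travel of the sprung jaw (m) along the stand's -y: 0 shut, 0.040 at its stop, 0.020 resting on the clamped tile. A spring pulls it shut with 4 to 6 N; pulling it over its ball catch, from 0.028 to 0.037, takes about 12 N; from 0.038 on the catch keeps it at the stop. A push of 5 to 10 N inwards frees it; let go then, it snaps shut
- jaw: the stand's sprung jaw with its cork face (20 x 26 mm), carriage and knob; origin and axes are the stand's, shifted along -y by the travel. The brittle tile cracks when the jaw presses on it with more than 30 N or runs in on it faster than 0.2 m/s; its own spring holds it with 5 N
- tape_roll: bystander: roll of masking tape lying flat, about 105 mm across, 24 mm high, origin at its underside
- eraser: bystander: eraser 21x45x13 mm, origin at its underside

How it is judged:
By the outcome, as a careful person would: the job done as asked, in the order asked, and still so for the second after the job is handed in, with the robot touching nothing.
It also fails if it takes over 67 s, if anything falls off the work surface, if the arm or the gripper's body presses on something with over 40 N, if the wrist force passes 120 N, or if a joint passes its speed limit or range.

ROBOT

A 6-joint arm with a two-finger parallel gripper is mounted at the origin on the work surface; the furniture and walls round the work are solid. World frame = base frame: x ahead of the robot, y to its left, z up, the work surface at z = 0. Lengths are in m, angles in degrees, forces in N, time in s.
With the tool pointing down it reaches from about 0.4 to 0.825 m from the base axis. Payload 7 kg.
Tool frame: the origin (TCP) lies between the finger pads; the fingertips stand 19 mm ahead of it and the grasp point (between the pads) is the TCP; y points along the fingers, x is the direction in which the jaws open and shut, and the axes are right-handed (so a half turn about y gives the same grasp; the last joint's range is limited). The gripper opens to 88 mm and grips with 3 to 60 N. Pads are 19 mm wide; open, the fingers measure 130 mm over their backs; the gripper's body (78 mm by 193 mm) begins 47 mm behind the grasp point.
Start: joints at [-57.462, 20.546, 0.682, 0, -70.136, -16.507], TCP at [0.186, -0.649, 0.246] pointing down, gripper open.
Joint ranges: [-176.03, 176.03], [-82.01, 121.73], [-58.28, 71.71], [-173.87, 95.51], [-174.79, -0.11], [-173.66, 173.66]. Speed limits (degrees/s): [136.94, 136.94, 172.46, 180, 180, 180].

INTERFACE

Orientations are given as [roll, pitch, yaw] about the fixed x, y, z axes, in that order (R = Rz(yaw) Ry(pitch) Rx(roll)).
In Python, from plant import r gives the robot as it stands. The module is installed in compiled form; this text tells all that it offers.
- The arm moves only by the tool jog_arm, never from a script. Its argument "steps" is a list of rows, each a list of 5 numbers: the closure, from 0 (fully open) to 1 (shut), then the shift along the tool's x, y, z in m, then the turn about the tool's y in degrees. In form: [[jaw, x, y, z, turn], ...]. A call has 1 to 12 rows; each row shifts and turns the commanded pose from where the row before left it, along the tool's axes as they then stand; what a row does not reach is not made up. A row lasts 1/12 s, in which the tool goes at most 41.7 mm and 7.16 degrees, less where a joint would pass 70% of its speed; a pose out of reach is approached as far as the arm can. A call with a gripper value outside its range is refused whole. The fingers move at their own pace and stop on an object; "squeeze" is the grip in N (left out, the last holds). Time passes only in rows, so rows that do not move let the fingers close. It gives the time, the measured TCP pose, the force and the opening at its end, in the units of the state.
- r.get_state(): the state, without advancing time (a new reading comes with each control period).
- r.capture(name): name is "side" or "top"; returns a dict with "image" (384x512x3 uint8, red, green, blue), "vfov" (degrees; the focal length in pixels is half the picture's height over the tangent of half this angle, whatever the lens; pixels are square), "cx", "cy" (the principal point, pixels), "R" (3x3) and "t" (3): a world point X has camera coordinates R X + t. Camera axes: x right, y down, z forward; pixel columns grow to the right and rows downward; lengths in m; the calibration is good to about 2 mm. A picture is of the moment at which its call begins. There is no depth.
- r.close_job(): hands the job in, once; it reports no verdict.
The state is a dict: "time_s": time; "joints": joint angles; "qd": joint speeds; "joint_torque": joint torques, N m; "tcp_pos": TCP position; "eef_rot": TCP orientation; "contact_force": force on the tool from outside, world axes, zero at the start; "moment": the same for the moment, N m; "gripper_width": finger opening in m.
Only numpy, scipy, OpenCV 4.12 (cv2) and the standard library are available. Lean on these libraries where they do the work, as an engineer would, in place of code of your own. Each camera call takes 0.05 s, during which the arm holds its last target.

## Working session

There is one attempt and no reset: what is moved stays moved. The work goes in short steps, Python scripts to look and compute and a tool call to move; the robot and the scene stay as the last step left them, time stands still between calls to the robot, and variables do not carry over. Pictures are saved under pics/ and viewed, and the job is handed in when it is done.

Besides the shell and the picture viewer there is one more tool, called as name(argument=value, ...), one argument or row to a line, values as JSON. jog_arm: Moves the arm, as the interface text tells. Its arguments: {"type":"object","properties":{"steps":{"type":"array","items":{"type":"array","items":{"type":"number"}}},"squeeze":{"type":"number"}},"required":["steps"]}

```bash
mkdir -p pics; ls; python3 - <<'E'
from plant import r
import cv2, numpy as np, pickle
s=r.get_state();print(s)
for n in("side","top"):
    c=r.capture(n);pickle.dump(c,open(n+'.pkl','wb'));cv2.imwrite(f'pics/{n}0.png',c["image"][:,:,::-1]);print(n,c["vfov"],c["cx"],c["cy"],np.round(c["R"],4).tolist(),c["t"], -c["R"].T@c["t"])
E
```

```text
pics
{'time_s': 0.0, 'joints': array([-5.74607817e+01,  2.05907745e+01,  6.33603401e-01, -1.94641176e-02,
       -7.01362071e+01, -1.65084118e+01]), 'qd': array([-0.04432532, -0.00927998,  0.02026123, -0.03577127, -0.00394582,
        0.00575925]), 'joint_torque': array([-6.23352043e-04, -5.82719493e+01,  2.93066007e+01,  6.99758694e+00,
        6.94809831e-03, -1.70301364e-04]), 'tcp_pos': array([ 0.18626574, -0.64831144,  0.24463089]), 'eef_rot': array([-8.99910068e+01, -9.47286930e-02,  1.06024171e+02]), 'contact_force': array([ 0.11190332,  0.84986819, -0.19241978]), 'moment': array([0.04624089, 0.01640351, 0.00222072]), 'gripper_width': 0.08758459177381242}
side 55.62562094024169 251.88978434025995 191.29978778960438 [[0.9841, -0.1776, -0.0039], [-0.0757, -0.3993, -0.9137], [0.1607, 0.8995, -0.4064]] [-0.43807593  0.13890524  0.82665729] [ 0.30877799 -0.76588256  0.46113719]
top 46.94691156694769 255.56111782423181 191.36201897858896 [[-0.0094, -0.9999, -0.013], [-0.9973, 0.0103, -0.0728], [0.0729, 0.0123, -0.9973]] [0.06512026 0.42008586 1.01383705] [0.34563665 0.04829335 1.04248808]
```

View pics/side0.png

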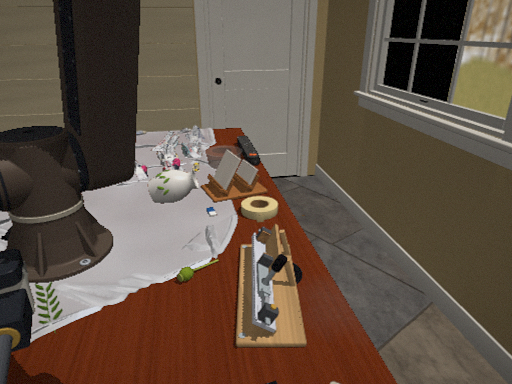

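View pics/top0.png

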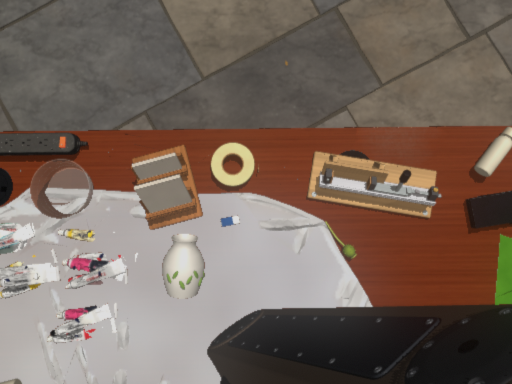

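The side view shows the stand at about (270,290), the rack at (235,180) and the tape at (259,208). In the top view the stand is at (375,185), the rack at (167,187) and the tape at (233,165). I'll enlarge the stand and the rack next.

```bash
python3 - <<'E'
import cv2, numpy as np, pickle
t=pickle.load(open('top.pkl','rb'))['image'][:,:,::-1];s=pickle.load(open('side.pkl','rb'))['image'][:,:,::-1]
def z(im,x0,x1,y0,y1,k,n):
    o=cv2.resize(im[y0:y1,x0:x1],None,fx=k,fy=k,interpolation=cv2.INTER_CUBIC)
    for i in range(x0,x1,10): cv2.putText(o,str(i),((i-x0)*k,8),0,.3,(0,255,255),1)
    for i in range(y0,y1,10): cv2.putText(o,str(i),(0,(i-y0)*k+4),0,.3,(0,255,255),1)
    cv2.imwrite('pics/'+n,o)
z(t,300,445,140,225,5,'ztstand.png');z(t,125,210,140,235,6,'ztrack.png')
z(s,225,315,215,355,4,'zsstand.png');z(s,195,285,140,225,6,'zsrack.png')
E
```

```text
(no output)
```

View pics/ztstand.png

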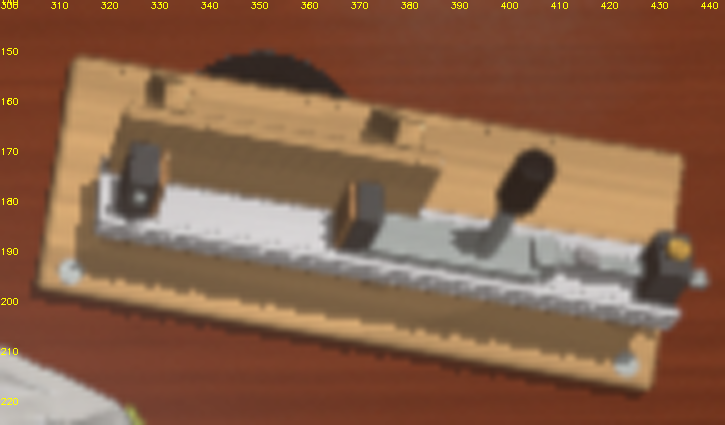

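View pics/zsstand.png

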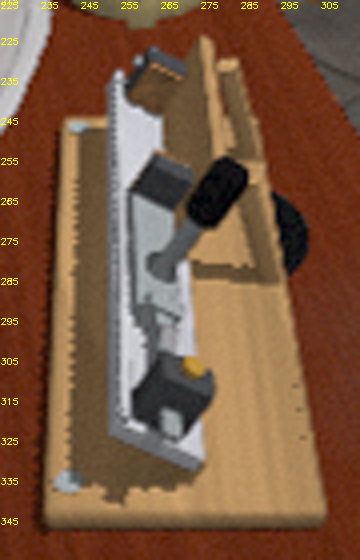

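View pics/ztrack.png

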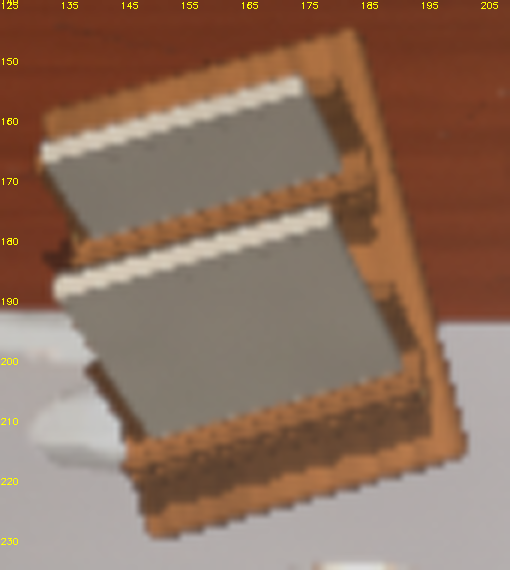

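View pics/zsrack.png

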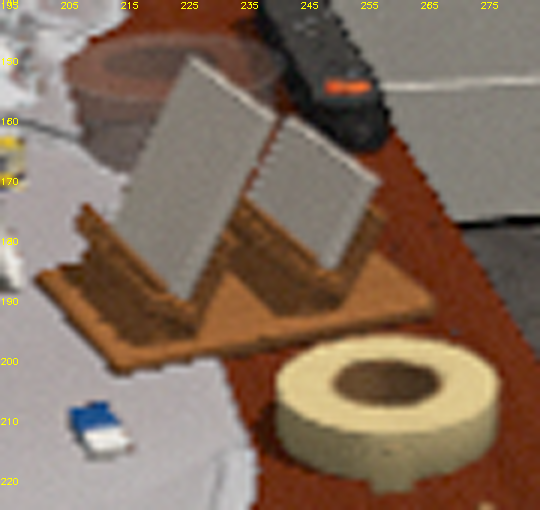

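```bash
cat > h.py <<'E'
import numpy as np, pickle
def load(n): return pickle.load(open(n+'.pkl','rb'))
def ray(c,u,v):
    f=192/np.tan(np.radians(c['vfov']/2))
    d=c['R'].T@np.array([(u-c['cx'])/f,(v-c['cy'])/f,1.]); return -c['R'].T@c['t'], d/np.linalg.norm(d)
def tri(ct,pt,cs,ps):
    A=np.zeros((3,3));b=np.zeros(3);L=[]
    for c,p in((ct,pt),(cs,ps)):
        o,d=ray(c,*p);M=np.eye(3)-np.outer(d,d);A+=M;b+=M@o;L.append((o,M))
    X=np.linalg.solve(A,b);return X,[np.linalg.norm(M@(X-o))*1e3 for o,M in L]
def plane(c,p,z):
    o,d=ray(c,*p);return o+d*(z-o[2])/d[2]
def proj(c,X):
    f=192/np.tan(np.radians(c['vfov']/2));p=c['R']@X+c['t'];return np.array([f*p[0]/p[2]+c['cx'],f*p[1]/p[2]+c['cy']])
Z=lambda x0,y0,k,u,v:(x0+(u+.5)/k-.5,y0+(v+.5)/k-.5)
E
python3 - <<'E'
from h import *
np.set_printoptions(precision=4,suppress=True)
T,S=load('top'),load('side')
ts=lambda u,v:Z(300,140,5,u,v);tr=lambda u,v:Z(125,140,6,u,v);ss=lambda u,v:Z(225,215,4,u,v);sr=lambda u,v:Z(195,140,6,u,v)
D={'tileTL':(tr(57,298),sr(190,57)),'tileTR':(tr(330,228),sr(277,120)),'tileBRlip':(tr(403,372),sr(185,300)),
'halfTL?':(tr(43,162),sr(287,118)),'halfTR':(tr(303,95),sr(380,182)),
'knobc':(ts(527,182),ss(219,193)),
'baseNB':(ts(682,155),ss(325,515)),'baseNF':(ts(650,388),ss(45,515)),'baseFF':(ts(38,288),ss(63,118)),
'stopTopNear':(ts(160,150),ss(182,75)),'jawtop':(ts(382,185),ss(190,175)),
'ledgeNearBackcorner':(ts(680,318),ss(112,437))}
P={}
for k,(a,b) in D.items():
    X,e=tri(T,a,S,b);P[k]=X;print(k,X,np.round(e,1))
print(np.linalg.norm(P['tileTL']-P['tileTR']))
for z in(0,.012,.02):
    q=[plane(T,ts(*p),z) for p in((75,57),(682,155),(650,388),(38,288))]
    print(z,[x[:2] for x in q],[np.linalg.norm(q[i]-q[(i+1)%4]) for i in range(4)])
q=[plane(T,tr(*p),.01) for p in((42,112),(350,28),(465,455),(152,538))];print([x[:2] for x in q],[np.linalg.norm(q[i]-q[(i+1)%4]) for i in range(4)])
E
```

```text
tileTL [0.4208 0.3139 0.1229] [0.8 0.8]
tileTR [0.4482 0.2189 0.1186] [4.3 4.3]
tileBRlip [0.4007 0.2067 0.0337] [3.3 3.3]
halfTL? [0.474  0.3319 0.0803] [0.5 0.5]
halfTR [0.5021 0.2368 0.0764] [4.4 4.4]
knobc [ 0.4455 -0.2612  0.0946] [0.8 0.8]
baseNB [ 0.4659 -0.3615  0.0095] [0.4 0.4]
baseNF [ 0.3574 -0.3421  0.0102] [0.5 0.5]
baseFF [ 0.4069 -0.0594  0.0117] [0.8 0.8]
stopTopNear [ 0.4646 -0.1093  0.0629] [0.6 0.6]
jawtop [ 0.4469 -0.2062  0.0668] [0. 0.]
ledgeNearBackcorner [ 0.3862 -0.3428  0.0462] [1.5 1.5]
0.0989529383616274
0 [array([ 0.5166, -0.08  ]), array([ 0.4666, -0.3651]), array([ 0.357 , -0.3459]), array([ 0.4068, -0.0605])] [np.float64(0.2894472634464259), np.float64(0.11128164571645108), np.float64(0.28975072145426817), np.float64(0.11148877129269996)]
0.012 [array([ 0.5146, -0.0786]), array([ 0.4652, -0.3604]), array([ 0.3568, -0.3414]), array([ 0.4061, -0.0593])] [np.float64(0.28611545828729784), np.float64(0.11000069126243545), np.float64(0.28641542321338126), np.float64(0.11020543263212682)]
0.02 [array([ 0.5133, -0.0776]), array([ 0.4643, -0.3572]), array([ 0.3567, -0.3384]), array([ 0.4056, -0.0584])] [np.float64(0.28389425484787917), np.float64(0.10914672162642503), np.float64(0.2841918910527899), np.float64(0.10934987352507816)]
[array([0.5026, 0.3533]), array([0.5346, 0.2318]), array([0.3661, 0.1865]), array([0.335 , 0.3085])] [np.float64(0.12563748027339464), np.float64(0.17452769940031534), np.float64(0.12588665075215463), np.float64(0.17349816663593182)]
```

```bash
python3 - <<'E'
from h import *
import cv2
np.set_printoptions(precision=4,suppress=True)
T,S=load('top'),load('side')
out={}
for n,c,(x0,x1,y0,y1) in(('t',T,(394,414,165,186)),('s',S,(270,292,250,275))):
    g=c['image'][y0:y1,x0:x1].max(2).astype(int)
    m=(g<70).astype(np.uint8); k,l,st,ce=cv2.connectedComponentsWithStats(m)
    i=1+st[1:,4].argmax();out[n]=ce[i]+[x0,y0];print(n,st[i],out[n]);print(g if n=='t' else '')
X,e=tri(T,out['t'],S,out['s']);print(X,e)
# tile with corrected back corner
tr=lambda u,v:Z(125,140,6,u,v);sr=lambda u,v:Z(195,140,6,u,v)
for k,a,b in(('tTL',tr(57,298),sr(190,57)),('tTRback',tr(328,208),sr(277,120)),('hTL',tr(43,162),sr(287,118)),('hTRback',tr(301,78),sr(380,182))):print(k,*tri(T,a,S,b))
E
```

```text
t [ 6  5 10 13 81] [404.5062 176.1852]
[[188 187 180 162 173 170 158 149 140 131 129 130 127 124 121 119 118 119
  119 119]
 [185 186 182 152 182 186 183 180 176 172 175 169 158 150 141 132 128 131
  127 125]
 [184 184 183 179 184 185 185 186 186 187 189 187 184 180 178 172 161 167
  158 150]
 [184 184 184 185 185 185 186 185 185 185 184 184 179 180 185 183 161 183
  185 182]
 [187 186 186 185 185 184 186 185 185 184 175 167 143 142 167 176 181 186
  188 188]
 [195 193 192 191 190 189 189 188 185 167 119  84  69  70  94 137 171 185
  187 187]
 [191 192 193 194 196 196 195 194 179 108  65  53  51  51  55  71 117 177
  187 187]
 [186 187 188 189 190 192 192 189 148  76  52  51  52  52  52  52  82 171
  188 190]
 [194 192 191 190 188 187 184 169  99  56  52  53  53  53  52  52  72 155
  192 197]
 [205 203 201 200 198 195 180 120  64  48  51  56  55  55  54  52  73 154
  190 196]
 [203 203 204 204 204 200 154  80  51  47  48  53  55  56  56  54  91 176
  190 190]
 [200 200 200 201 201 188 107  57  48  46  48  48  49  50  51  70 136 191
  198 196]
 [203 203 202 202 197 152  77  49  47  48
[... 535 characters left out ...]
205 205
  206 207]
 [191 194 195 186 117  91  94 100 133 188 196 198 197 195 194 199 200 201
  202 202]
 [150 162 157 135  97  93  96 109 162 199 201 195 191 186 182 199 201 199
  197 195]]
s [  0   4  17  18 191] [278.2094 262.6806]

[ 0.4444 -0.26    0.0945] [np.float64(0.15293938448846067), np.float64(0.1529393844884043)]
tTL [0.4208 0.3139 0.1229] [np.float64(0.8426402266224557), np.float64(0.8426402266225554)]
tTRback [0.4519 0.22   0.1184] [np.float64(0.8425403556057767), np.float64(0.842540355605613)]
hTL [0.474  0.3319 0.0803] [np.float64(0.5022931142027204), np.float64(0.5022931142028465)]
hTRback [0.5054 0.2379 0.0761] [np.float64(1.3135494954097207), np.float64(1.313549495409752)]
```

jog_arm(
  steps=[
    [0.58,0,0,0,6.5],
    [0.58,0,0,0,6.5],
    [0.58,0,0,0,6.5],
    [0.58,0,0,0,6.5],
    [0.58,0.035,0.005,-0.0155,0],
    [0.58,0.035,0.005,-0.0155,0],
    [0.58,0.035,0.005,-0.0155,0],
    [0.58,0.035,0.005,-0.0155,0],
    [0.58,0.035,0.005,-0.0155,0],
    [0.58,0.035,0.005,-0.0155,0],
    [0.58,0.035,0.005,-0.0155,0],
    [0.58,0.035,0.005,-0.0155,0],
  ],
  squeeze=30,
)

```text
time_s: 1.1
tcp_pos: [0.3574, -0.3927, 0.2052]
eef_rot: [-90.0, -0.0, 80.0]
contact_force: [0.2, -0.8, 0.2]
gripper_width: 0.0372
```

jog_arm(
  steps=[
    [0.58,0.029,0.007,-0.0127,0],
    [0.58,0.029,0.007,-0.0127,0],
    [0.58,0.029,0.007,-0.0127,0],
    [0.58,0.029,0.007,-0.0127,0],
    [0.58,0.029,0.007,-0.0127,0],
    [0.58,0,0,0,0],
    [0.58,0,0,0,0],
  ],
)

```text
time_s: 1.68
tcp_pos: [0.445, -0.2612, 0.17]
eef_rot: [-89.9, -0.0, 80.2]
contact_force: [-1.1, -0.9, 0.0]
gripper_width: 0.037
```

```bash
cat > look.py <<'E'
import sys,cv2,pickle,numpy as np
from plant import r
# usage look.py tag [sx0 sx1 sy0 sy1 k] [tx0 ...]
tag=sys.argv[1];a=list(map(int,sys.argv[2:]))
def z(im,x0,x1,y0,y1,k,n):
    o=cv2.resize(im[y0:y1,x0:x1,::-1],None,fx=k,fy=k,interpolation=cv2.INTER_CUBIC)
    for i in range(x0,x1,10): cv2.putText(o,str(i),((i-x0)*k,8),0,.3,(0,255,255),1)
    for i in range(y0,y1,10): cv2.putText(o,str(i),(0,(i-y0)*k+4),0,.3,(0,255,255),1)
    return o
for i,n in enumerate(('side','top')):
    if len(a)<5*i+5: break
    if a[5*i+4]==0: continue
    c=r.capture(n);pickle.dump(c,open(f'{n}_{tag}.pkl','wb'));cv2.imwrite(f'pics/{tag}_{n}.png',z(c['image'],*a[5*i:5*i+5],n))
s=r.get_state();print({k:np.round(s[k],4).tolist() for k in('time_s','joints','tcp_pos','eef_rot','contact_force','gripper_width')})
E
python3 look.py a 205 335 200 350 4 300 445 130 225 5
```

```text
{'time_s': 1.7833, 'joints': [-8.7715, 9.3396, -25.213, 0.0021, -55.4767, -91.1704], 'tcp_pos': [0.4444, -0.2627, 0.1705], 'eef_rot': [-89.9708, 0.0023, 80.0593], 'contact_force': [-0.6419, -0.707, -0.061], 'gripper_width': 0.0366}
```

View pics/a_side.png

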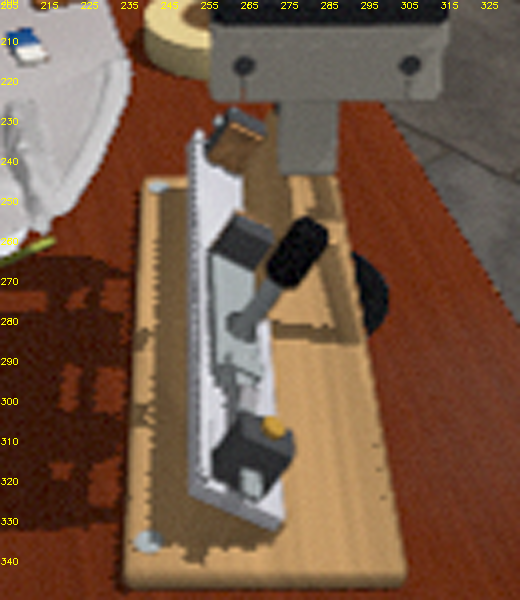

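jog_arm(
  steps=[
    [0.58,0.001,0.02,0,0],
    [0.58,0,0.02,0,0],
    [0.58,0,0.02,0,0],
    [0.58,0,0.012,0,0],
    [0.58,0,0,0,0],
    [0.58,0,0,0,0],
  ],
)

```text
time_s: 2.28
tcp_pos: [0.4441, -0.2625, 0.0985]
eef_rot: [-89.9, 0.0, 80.0]
contact_force: [1.0, -0.1, 0.2]
gripper_width: 0.0368
```

```bash
python3 look.py b 205 335 200 350 4 
```

```text
{'time_s': 2.3333, 'joints': [-8.735, 14.1965, -30.1127, 0.0244, -45.6721, -91.3107], 'tcp_pos': [0.4448, -0.2625, 0.0992], 'eef_rot': [-90.0192, 0.017, 79.9714], 'contact_force': [0.0218, 0.295, 0.1317], 'gripper_width': 0.037}
```

View pics/b_side.png

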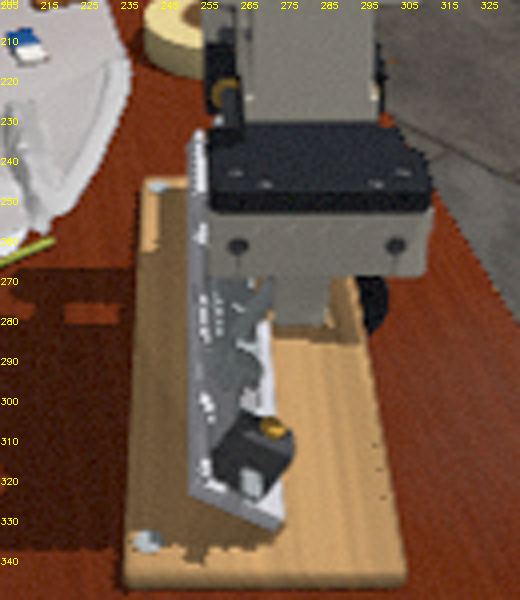

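jog_arm(
  steps=[
    [1,0,0.003,0,0],
    [1,0,0,0,0],
    [1,0,0,0,0],
    [1,0,0,0,0],
    [1,0,0,0,0],
  ],
  squeeze=40,
)

```text
time_s: 2.75
tcp_pos: [0.4451, -0.2616, 0.0961]
eef_rot: [-90.1, 0.0, 80.0]
contact_force: [-0.4, 1.7, 3.1]
gripper_width: 0.0168
```

jog_arm(
  steps=[
    [1,-0.004,0,0,0],
    [1,-0.004,0,0,0],
    [1,-0.004,0,0,0],
    [1,-0.004,0,0,0],
    [1,-0.004,0,0,0],
    [1,-0.004,0,0,0],
    [1,-0.004,0,0,0],
    [1,-0.004,0,0,0],
    [1,-0.003,0,0,0],
    [1,-0.003,0,0,0],
    [1,0,0,0,0],
  ],
)

```text
time_s: 3.67
tcp_pos: [0.4384, -0.2994, 0.0961]
eef_rot: [-90.0, 0.0, 80.1]
contact_force: [-2.2, -9.8, 1.3]
gripper_width: 0.017
```

jog_arm(
  steps=[
    [1,-0.0015,0,0,0],
    [1,0,0,0,0],
    [1,0,0,0,0],
  ],
)

```text
time_s: 3.92
tcp_pos: [0.4381, -0.3008, 0.0961]
eef_rot: [-90.0, 0.0, 80.0]
contact_force: [-1.2, 2.5, 6.3]
gripper_width: 0.0173
```

jog_arm(
  steps=[
    [0.58,0,0,0,0],
    [0.58,0,0,0,0],
    [0.58,0,0,0,0],
    [0.58,0,-0.03,0,0],
    [0.58,0,-0.04,0,0],
    [0.58,0,-0.04,0,0],
    [0.58,0,-0.04,0,0],
    [0.58,0,0,0,0],
  ],
)

```text
time_s: 4.58
tcp_pos: [0.4412, -0.3025, 0.254]
eef_rot: [-90.7, 0.2, 80.1]
contact_force: [2.5, -1.0, 1.5]
gripper_width: 0.0368
```

```bash
python3 look.py c 215 325 215 350 4 300 445 140 225 5
```

```text
{'time_s': 4.6833, 'joints': [-13.3002, 6.8436, -17.3086, -0.0016, -65.6156, -86.6724], 'tcp_pos': [0.4387, -0.3008, 0.2474], 'eef_rot': [-90.2319, 0.012, 80.0267], 'contact_force': [-0.4097, 0.3506, -0.8386], 'gripper_width': 0.0368}
```

View pics/c_side.png

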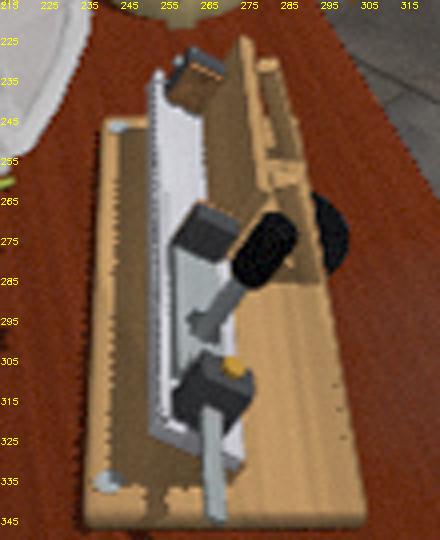

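View pics/c_top.png

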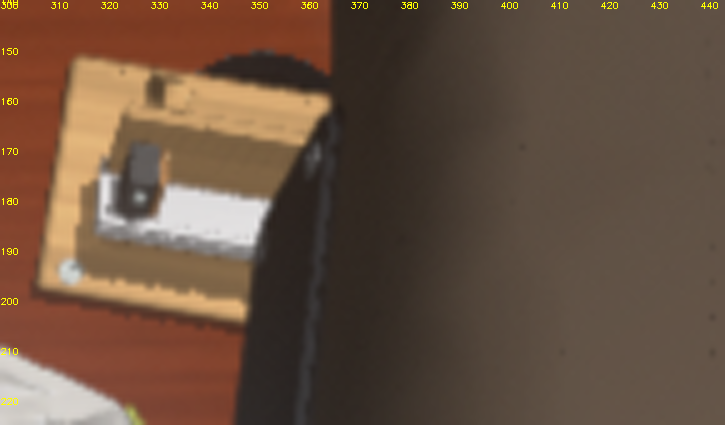

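```bash
python3 - <<'E'
import pickle,cv2
def z(im,x0,x1,y0,y1,k,n):
    o=cv2.resize(im[y0:y1,x0:x1,::-1],None,fx=k,fy=k,interpolation=cv2.INTER_CUBIC)
    for i in range(x0,x1,5): cv2.putText(o,str(i),((i-x0)*k,8),0,.35,(0,255,255),1)
    for i in range(y0,y1,5): cv2.putText(o,str(i),(0,(i-y0)*k+4),0,.35,(0,255,255),1)
    return o
s=z(pickle.load(open('side_c.pkl','rb'))['image'],248,302,220,290,8,0)
t=z(pickle.load(open('top.pkl','rb'))['image'],308,395,150,205,8,0)
cv2.imwrite('pics/c8s.png',s);cv2.imwrite('pics/c8t.png',t)
E
```

```text
(no output)
```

View pics/c8s.png

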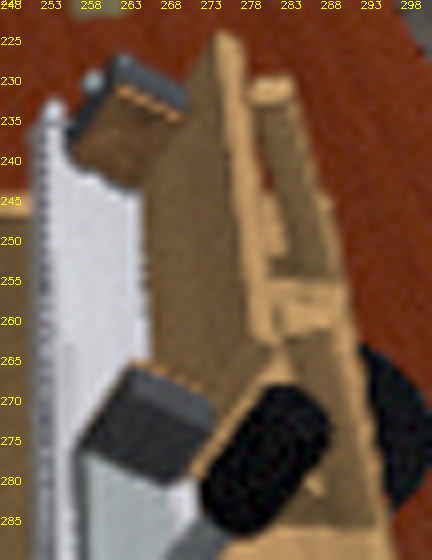

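View pics/c8t.png

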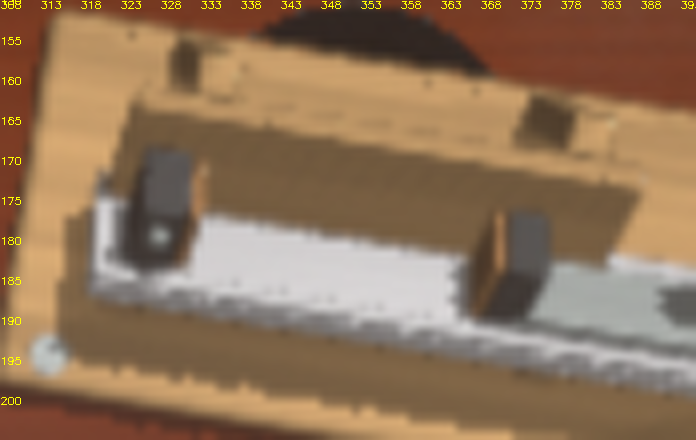

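```bash
python3 - <<'E'
from h import *
np.set_printoptions(precision=4,suppress=True)
T,S=load('top'),load('side_c')
t=lambda u,v:Z(308,150,8,u,v);s=lambda u,v:Z(248,220,8,u,v)
a=np.radians(-9.95);ex=np.array([np.cos(a),np.sin(a),0]);ey=np.array([-np.sin(a),np.cos(a),0]);up=.5*ex+np.array([0,0,.866])
def line(tp,sp,ys=-.0826):
    o1,d1=ray(T,*t(*tp[0]));_,d2=ray(T,*t(*tp[1]));n1=np.cross(d1,d2);n1/=np.linalg.norm(n1)
    o2,e1=ray(S,*s(*sp[0]));_,e2=ray(S,*s(*sp[1]));n2=np.cross(e1,e2);n2/=np.linalg.norm(n2)
    d=np.cross(n1,n2);d/=np.linalg.norm(d)
    X=np.linalg.solve(np.array([n1,n2,ey]),[n1@o1,n2@o2,ys]);return X,d
B,d=line(((205,215),(460,252)),((141,195),(150,345)));print('boardbottom',B,d)
Tp,d=line(((140,112),(635,188)),((214,50),(252,335)));print('boardtop',Tp,d, Tp-B,np.linalg.norm(Tp-B),'exp',.046*up)
print(ex,ey)
for n,p,q in(('corkTopBack',(207,165),(184,122)),):
    X,e=tri(T,t(*p),S,s(*q));print(n,X,e,X@ey,X@ex)
k=np.array([.4381,-.3008,.0961]);print('knob',k@ex,k@ey,'B',B@ex)
E
```

```text
boardbottom [ 0.4461 -0.1621  0.0233] [ 0.1888  0.9254 -0.3287]
boardtop [ 0.4733 -0.1669  0.0153] [ 0.1919  0.9609 -0.1997] [ 0.0273 -0.0048 -0.0081] 0.028817613652936037 exp [ 0.0227 -0.004   0.0398]
[ 0.985  -0.1728  0.    ] [0.1728 0.985  0.    ]
corkTopBack [ 0.464  -0.1137  0.0618] [np.float64(1.2054568909052568), np.float64(1.205456890905237)] -0.031789659931444045 0.47667918863891173
knob 0.48348534289221723 -0.22057690996202448 B 0.46738679025339114
```

```bash
python3 - <<'E'
from h import *
from scipy.optimize import least_squares
np.set_printoptions(precision=4,suppress=True)
T,S=load('top'),load('side_c')
t=lambda u,v:Z(308,150,8,u,v);s=lambda u,v:Z(248,220,8,u,v)
a=np.radians(-9.95);ex=np.array([np.cos(a),np.sin(a),0]);ey=np.array([-np.sin(a),np.cos(a),0]);ez=np.array([0,0,1.])
def res(p,tp,sp):
    o=[]
    for c,f,P in((T,t,tp),(S,s,sp)):
        A=proj(c,p[0]*ex+p[1]*ez-.03*ey);B=proj(c,p[0]*ex+p[1]*ez-.13*ey);n=np.array([-(B-A)[1],(B-A)[0]]);n/=np.linalg.norm(n)
        o+=[n@(np.array(f(*q))-A) for q in P]
    return o
for n,tp,sp in(('bottom',((205,215),(460,252)),((141,195),(150,345))),('top',((140,112),(635,188)),((214,50),(252,335))),('lipfront',((95,280),(690,375)),((40,130),(33,500)))):
    R=least_squares(res,[.45,.04],args=(tp,sp));print(n,R.x,R.fun)
E
```

```text
bottom [0.468  0.0178] [ 0.2785 -0.278  -0.1029  0.0946]
top [0.4926 0.031 ] [ 0.2632 -0.2622  0.1615 -0.1367]
lipfront [0.438  0.0704] [ 0.1368 -0.1362 -0.7157  0.5847]
```

```bash
python3 - <<'E'
from h import *
np.set_printoptions(precision=4,suppress=True)
T,S,S0=load('top'),load('side_c'),load('side')
t=lambda u,v:Z(308,150,8,u,v);s=lambda u,v:Z(248,220,8,u,v)
a=np.radians(-9.95);ex=np.array([np.cos(a),np.sin(a),0]);ey=np.array([-np.sin(a),np.cos(a),0])
zs=lambda u,v:Z(225,215,4,u,v);zt=lambda u,v:Z(300,140,5,u,v)
for n,p,q in(('corkTopBack',t(207,165),s(184,122)),('corkBotFront',t(184,268),s(70,155)),('jawdarkTopBack',zt(382,183),zs(191,178)),('jawdarkBotFront',zt(358,250),zs(131,190)),('boardTopFar?',zt(122,108),zs(203,36)),('ledgeEndFrontBot',zt(660,330),zs(112,437)),('ledgeEndBackBot',zt(685,308),zs(200,470))):
    X,e=tri(T,p,S if n[:4]=='cork' else S0,q);print(n,X,np.round(e,1),'s:',X@ex,X@ey,X[2])
# cork face plane points from side view at y_s=-.0322
for q in((118,92),(184,122),(140,190),(70,155)):
    o,d=ray(S,*s(*q));X=o+d*((-.0322-o@ey)/(d@ey));print('cork',X@ex,X[2])
E
```

```text
corkTopBack [ 0.464  -0.1137  0.0618] [1.2 1.2] s: 0.47667918863891173 -0.031789659931444045 0.06182815902049371
corkBotFront [ 0.4352 -0.1081  0.0517] [0.2 0.2] s: 0.44737147681779316 -0.031258286126766434 0.05167677805562493
jawdarkTopBack [ 0.4477 -0.2066  0.0653] [0.3 0.3] s: 0.47664349289501334 -0.12610230810986198 0.06528929521901083
jawdarkBotFront [ 0.4197 -0.1976  0.0558] [0.6 0.6] s: 0.4475230768503597 -0.12214685577730602 0.05581255131387567
boardTopFar? [ 0.4812 -0.091   0.075 ] [0.2 0.2] s: 0.4896390118187581 -0.00646997875964015 0.07501048476698063
ledgeEndFrontBot [ 0.3842 -0.3365  0.04  ] [1.6 1.6] s: 0.4365337901623569 -0.2650495411679453 0.04002636626106804
ledgeEndBackBot [ 0.4048 -0.3527  0.0338] [12.3 12.3] s: 0.45968991554138816 -0.2774490161759464 0.033784069884439855
cork 0.4602429474149289 0.0715441408703103
cork 0.47784509801176395 0.062259962674124925
cork 0.4663850540980158 0.041232700429708335
cork 0.4475770676254826 0.0522834031039085
```

```bash
cat > rows.py <<'E'
import numpy as np
def rows(p0,az0,p1,turn,n,jaw):
    # world straight line p0->p1, az changes by -turn spread evenly; shift given in axes at start of row
    p0,p1=np.array(p0,float),np.array(p1,float);d=(p1-p0)/n;out=[]
    for i in range(n):
        a=np.radians(az0-turn/n*i);x=np.array([np.cos(a),np.sin(a),0]);z=np.array([-np.sin(a),np.cos(a),0])
        out.append([jaw,*[round(v,4) for v in(d@x,-d[2],d@z)],round(turn/n,2)])
    return out
E
python3 - <<'E'
from rows import *
p0=(.439,-.301,.2475)
for r_ in rows(p0,80,(.4045,.2588,.215),-114.5,18,0): print(r_)
E
```

```text
[0, np.float64(0.0303), np.float64(0.0018), np.float64(0.0073), -6.36]
[0, np.float64(0.0309), np.float64(0.0018), np.float64(0.0039), -6.36]
[0, np.float64(0.0312), np.float64(0.0018), np.float64(0.0004), -6.36]
[0, np.float64(0.031), np.float64(0.0018), np.float64(-0.003), -6.36]
[0, np.float64(0.0305), np.float64(0.0018), np.float64(-0.0064), -6.36]
[0, np.float64(0.0296), np.float64(0.0018), np.float64(-0.0098), -6.36]
[0, np.float64(0.0283), np.float64(0.0018), np.float64(-0.013), -6.36]
[0, np.float64(0.0267), np.float64(0.0018), np.float64(-0.016), -6.36]
[0, np.float64(0.0248), np.float64(0.0018), np.float64(-0.0189), -6.36]
[0, np.float64(0.0225), np.float64(0.0018), np.float64(-0.0215), -6.36]
[0, np.float64(0.02), np.float64(0.0018), np.float64(-0.0239), -6.36]
[0, np.float64(0.0172), np.float64(0.0018), np.float64(-0.026), -6.36]
[0, np.float64(0.0142), np.float64(0.0018), np.float64(-0.0277), -6.36]
[0, np.float64(0.0111), np.float64(0.0018), np.float64(-0.0291), -6.36]
[0, np.float64(0.0078), np.float64(0.0018), np.float64(-0.0302), -6.36]
[0, np.float64(0.0044), np.float64(0.0018), np.float64(-0.0308), -6.36]
[0, np.float64(0.001), np.float64(0.0018), np.float64(-0.0311), -6.36]
[0, np.float64(-0.0025), np.float64(0.0018), np.float64(-0.0311), -6.36]
```

jog_arm(
  steps=[
    [0,0.03,0.002,0.007,-6.4],
    [0,0.031,0.002,0.004,-6.4],
    [0,0.031,0.002,0,-6.4],
    [0,0.031,0.002,-0.003,-6.4],
    [0,0.03,0.002,-0.006,-6.4],
    [0,0.03,0.002,-0.01,-6.4],
    [0,0.028,0.002,-0.013,-6.4],
    [0,0.027,0.002,-0.016,-6.4],
    [0,0.025,0.002,-0.019,-6.4],
    [0,0.022,0.002,-0.021,-6.4],
    [0,0.02,0.002,-0.024,-6.4],
    [0,0.017,0.002,-0.026,-6.4],
  ],
  squeeze=25,
)

```text
time_s: 5.68
tcp_pos: [0.4126, 0.0725, 0.2202]
eef_rot: [-89.9, -0.1, 157.1]
contact_force: [1.2, -0.5, 0.1]
gripper_width: 0.0879
```

jog_arm(
  steps=[
    [0,0.014,0.002,-0.028,-6.4],
    [0,0.011,0.002,-0.029,-6.4],
    [0,0.008,0.002,-0.03,-6.4],
    [0,0.004,0.002,-0.031,-6.4],
    [0,0.001,0.002,-0.031,-6.4],
    [0,-0.002,0.002,-0.031,-5.5],
    [0,0,0,0,0],
    [0,0,0,0,0],
  ],
)

```text
time_s: 6.35
tcp_pos: [0.3995, 0.2582, 0.2077]
eef_rot: [-89.9, -0.2, -165.6]
contact_force: [0.4, -1.2, -0.3]
gripper_width: 0.0878
```

```bash
python3 look.py d 190 290 110 225 5 110 240 130 235 5
```

```text
{'time_s': 6.45, 'joints': [56.5059, 3.2794, -26.7427, -0.0197, -60.1291, -42.2157], 'tcp_pos': [0.3998, 0.2568, 0.2084], 'eef_rot': [-89.911, -0.1235, -165.7198], 'contact_force': [0.7896, 0.2992, -0.145], 'gripper_width': 0.0874}
```

View pics/d_side.png

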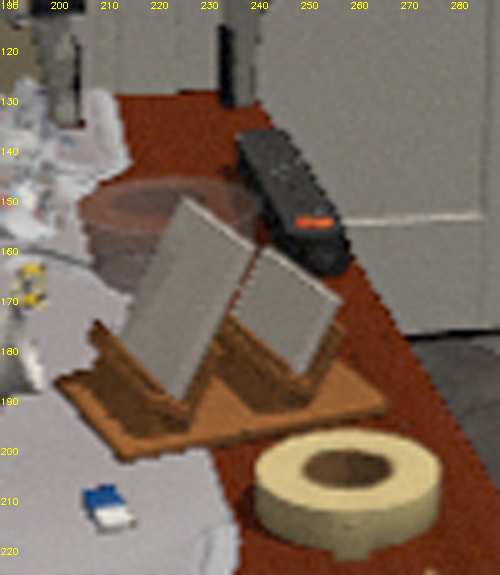

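jog_arm(
  steps=[
    [0,-0.003,0.02,0,0],
    [0,-0.002,0.02,0,0],
    [0,0,0.02,0,0],
    [0,0,0.015,0,0],
    [0,0,0.01,0,0],
    [0,0,0.01,0,0],
    [0,0,0,0,0],
    [0,0,0,0,0],
  ],
)

```text
time_s: 7.12
tcp_pos: [0.4052, 0.2576, 0.1143]
eef_rot: [-89.9, -0.1, -165.8]
contact_force: [-0.5, -0.4, -0.8]
gripper_width: 0.0876
```

```bash
python3 look.py e 190 290 110 225 5 110 240 130 235 5
```

```text
{'time_s': 7.2167, 'joints': [56.0275, 9.8465, -33.3513, 0.0116, -46.7623, -41.7567], 'tcp_pos': [0.4056, 0.2586, 0.1152], 'eef_rot': [-90.0203, 0.0354, -165.7212], 'contact_force': [0.1491, -0.0266, -0.7053], 'gripper_width': 0.0873}
```

View pics/e_side.png

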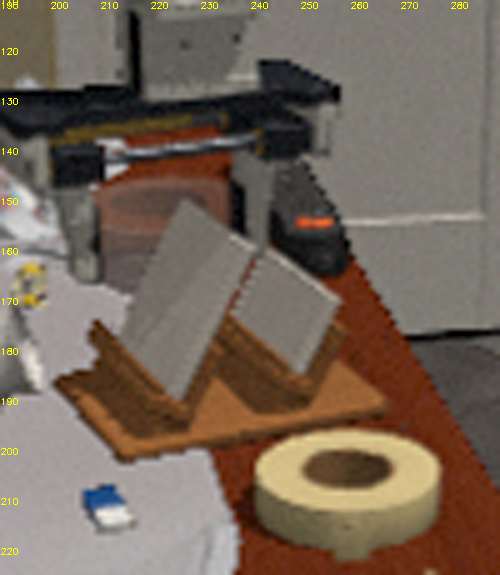

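View pics/e_top.png

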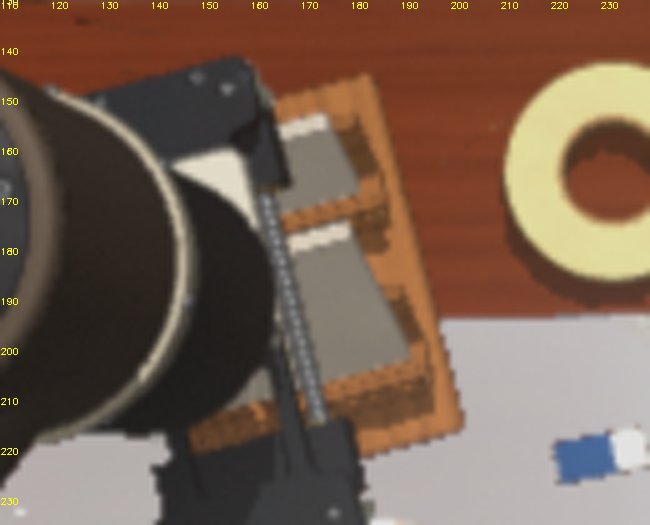

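jog_arm(
  steps=[
    [0,0.004,0,0,0],
    [0,0.004,0,0,0],
    [0,0.004,0,0,0],
    [0,0.003,0,0,0],
    [0,0.003,0,0,0],
  ],
)

```text
time_s: 7.63
tcp_pos: [0.3875, 0.2546, 0.115]
eef_rot: [-90.0, 0.0, -165.6]
contact_force: [1.1, 0.1, 0.8]
gripper_width: 0.0875
```

```bash
python3 look.py f 190 290 110 225 5
```

```text
{'time_s': 7.6833, 'joints': [57.762, 8.2464, -35.4545, -0.0118, -46.2747, -43.4121], 'tcp_pos': [0.3871, 0.2543, 0.1148], 'eef_rot': [-90.023, 0.0119, -165.6583], 'contact_force': [0.4607, 0.2715, 0.6717], 'gripper_width': 0.0881}
```

View pics/f_side.png

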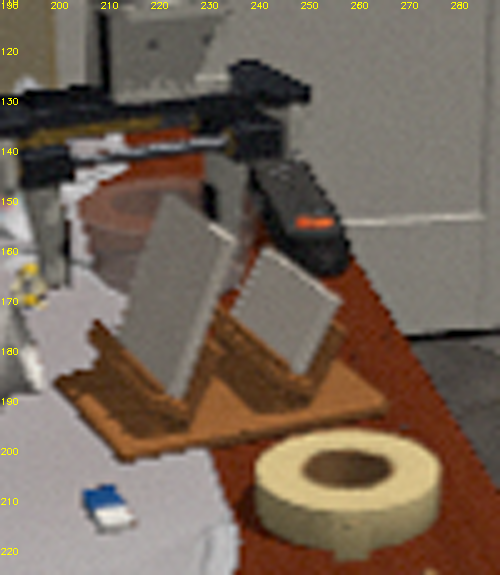

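jog_arm(
  steps=[
    [0,0.003,0,0,0],
    [0,0.003,0,0,0],
    [0,0.003,0,0,0],
    [0,0.003,0,0,0],
    [0,0,0,0,0],
  ],
)

```text
time_s: 8.1
tcp_pos: [0.3755, 0.2511, 0.1144]
eef_rot: [-90.0, -0.0, -165.7]
contact_force: [-0.2, -0.2, 0.2]
gripper_width: 0.0877
```

```bash
python3 look.py g 190 290 110 225 5
```

```text
{'time_s': 8.15, 'joints': [58.8692, 7.2628, -36.7372, -0.0116, -46.0235, -44.5155], 'tcp_pos': [0.3758, 0.2513, 0.1145], 'eef_rot': [-89.9895, -0.0226, -165.6544], 'contact_force': [0.5561, 0.3773, -0.6606], 'gripper_width': 0.0878}
```

View pics/g_side.png

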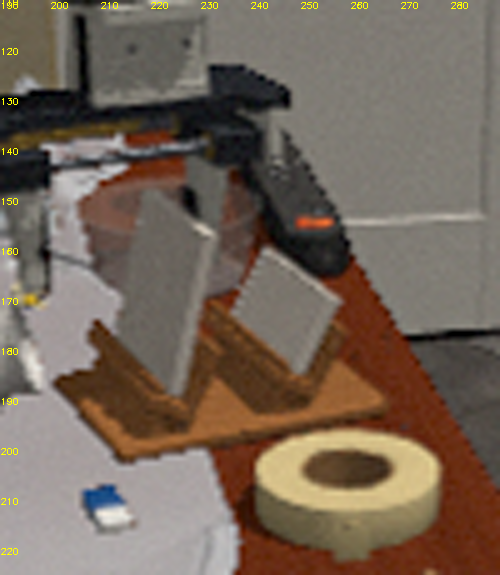

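jog_arm(
  steps=[
    [0,0.003,0,0,0],
    [0,0.003,0,0,0],
    [0,0.002,0,0,0],
    [0.06,0,0,0,0],
    [0.12,-0.0028,0,0,0],
    [0.18,-0.0028,0,0,0],
    [0.24,-0.0028,0,0,0],
    [0.3,-0.0028,0,0,0],
    [0.36,-0.0028,0,0,0],
    [0.42,-0.0028,0,0,0],
    [0.48,-0.0028,0,0,0],
    [0.54,-0.0028,0,0,0],
  ],
)

```text
time_s: 9.15
tcp_pos: [0.3905, 0.2551, 0.1145]
eef_rot: [-90.0, -0.0, -165.7]
contact_force: [0.5, 0.3, -1.0]
gripper_width: 0.044
```

```bash
python3 look.py h 190 290 110 225 5
```

```text
{'time_s': 9.2, 'joints': [57.4194, 8.6183, -35.038, 0.0145, -46.3361, -43.0981], 'tcp_pos': [0.3909, 0.2553, 0.1146], 'eef_rot': [-89.9975, 0.0127, -165.6686], 'contact_force': [0.3913, 0.3561, 0.6992], 'gripper_width': 0.0421}
```

View pics/h_side.png

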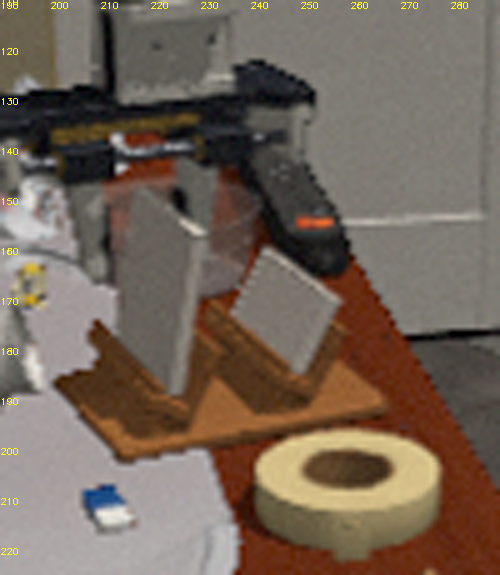

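jog_arm(
  steps=[
    [0.54,0,-0.004,0,0],
    [0.54,0,-0.004,0,0],
    [0.6,-0.0018,0,0,0],
    [0.66,-0.0018,0,0,0],
    [0.72,-0.0018,0,0,0],
    [0.78,-0.0018,0,0,0],
    [0.84,-0.0018,0,0,0],
    [0.9,-0.0018,0,0,0],
    [0.96,0,0,0,0],
    [1,0,0,0,0],
    [1,0,0,0,0],
    [1,0,0,0,0],
  ],
  squeeze=22,
)

```text
time_s: 10.2
tcp_pos: [0.3998, 0.2573, 0.1224]
eef_rot: [-90.0, -0.1, -165.7]
contact_force: [-4.8, 0.5, 3.9]
gripper_width: 0.0114
```

```bash
python3 look.py i 190 290 110 225 5
```

```text
{'time_s': 10.25, 'joints': [56.5198, 8.8576, -33.3915, -0.0614, -47.8431, -42.1719], 'tcp_pos': [0.3998, 0.2572, 0.1223], 'eef_rot': [-89.9718, -0.0989, -165.6933], 'contact_force': [-5.1047, 0.5226, 4.8896], 'gripper_width': 0.0115}
```

View pics/i_side.png

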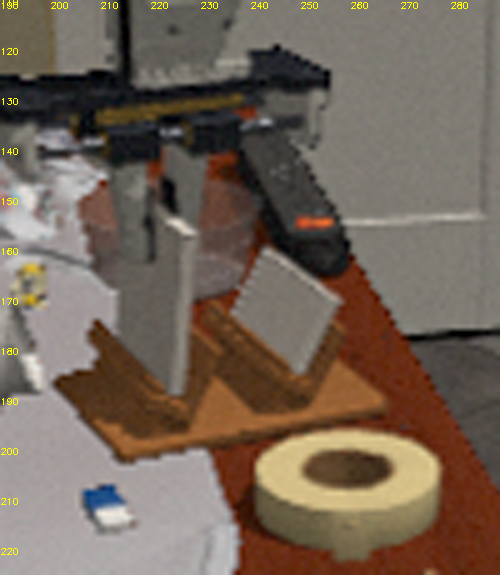

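jog_arm(
  steps=[
    [1,0,-0.003,0,0],
    [1,0,-0.003,0,0],
    [1,0,-0.004,0,0],
    [1,0,-0.005,0,0],
    [1,0,-0.01,0,0],
    [1,0,-0.015,0,0],
    [1,0,-0.02,0,0],
    [1,0,-0.02,0,0],
    [1,0,0,0,0],
    [1,0,0,0,0],
  ],
  squeeze=25,
)

```text
time_s: 11.08
tcp_pos: [0.4012, 0.2585, 0.2036]
eef_rot: [-90.1, 0.1, -165.7]
contact_force: [-0.1, -0.3, -2.8]
gripper_width: 0.0087
```

```bash
python3 look.py j 190 290 70 225 4 110 240 130 235 5
```

```text
{'time_s': 11.1833, 'joints': [56.493, 3.6352, -27.2802, -0.0204, -59.1137, -42.1706], 'tcp_pos': [0.4003, 0.2574, 0.2019], 'eef_rot': [-89.9935, -0.0333, -165.6881], 'contact_force': [-0.8203, 0.4441, -2.1608], 'gripper_width': 0.0091}
```

View pics/j_side.png

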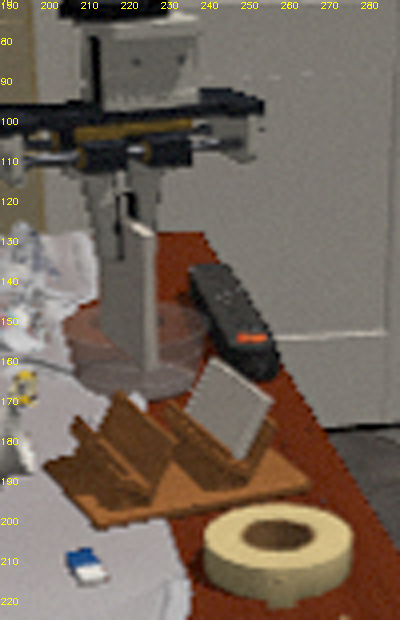

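```bash
python3 - <<'E'
from h import *
import cv2
np.set_printoptions(precision=4,suppress=True)
S=load('side_j')
cv2.imwrite('pics/j8.png',cv2.resize(S['image'][110:175,205:245,::-1],None,fx=8,fy=8,interpolation=cv2.INTER_CUBIC))
E
```

```text
(no output)
```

View pics/j8.png

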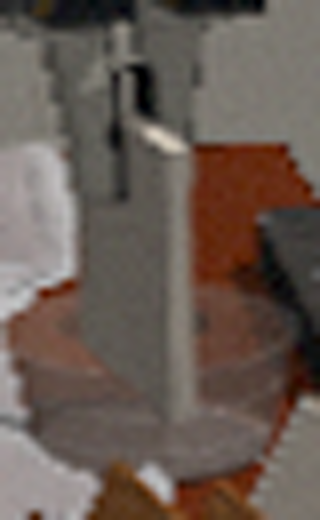

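```bash
python3 - <<'E'
from h import *
np.set_printoptions(precision=4,suppress=True)
S=load('side_j');s=lambda u,v:Z(205,110,8,u,v)
P=np.array([.4003,.2574,.2019]);a=np.radians(14.3);ex=np.array([np.cos(a),np.sin(a),0]);ey=np.array([-np.sin(a),np.cos(a),0])
for n,q,off in(('TRf',(165,152),-.0045),('BRf',(163,420),-.0045),('BLf',(80,342),-.0045),('TRb',(188,155),.0045),('BRb',(190,412),.0045)):
    o,d=ray(S,*s(*q));X=o+d*(((P+off*ex-o)@ex)/(d@ex));print(n,X,'y rel',(X-P)@ey,'z rel',X[2]-P[2])
    X=o+d*(((P-.0488*ey-o)@ey)/(d@ey)) if n!='BLf' else o+d*(((P+.0512*ey-o)@ey)/(d@ey));print('   from y: xrel',(X-P)@ex,'zrel',X[2]-P[2])
E
```

```text
TRf [0.4092 0.2044 0.2154] y rel -0.05359676750450469 z rel 0.013455078182223856
   from y: xrel -0.002734379192439945 zrel 0.012167124528922574
BRf [0.4063 0.2155 0.1155] y rel -0.042075276867079736 z rel -0.08637679120111977
   from y: xrel -0.00694450529759694 zrel -0.08386932660533422
BLf [0.3843 0.3021 0.1185] y rel 0.04728970602977365 z rel -0.08336068852491327
   from y: xrel -0.00320356206813725 zrel -0.08467891164045435
TRb [0.4174 0.2084 0.2129] y rel -0.051725233328052775 z rel 0.011008342227827178
   from y: xrel 0.005603241502527176 zrel 0.010216703511402664
BRb [0.4159 0.2142 0.1183] y rel -0.04570306688286122 z rel -0.08355417751288721
   from y: xrel 0.0033396209780244997 zrel -0.0824043467399406
```

```bash
python3 - <<'E'
from rows import *
for r_ in rows((.4003,.2574,.202),194.3,(.435,-.1657,.222),24.2,16,1): print([float(v) for v in r_])
E
```

```text
[1.0, 0.0044, -0.0012, 0.0262, 1.51]
[1.0, 0.0037, -0.0012, 0.0263, 1.51]
[1.0, 0.003, -0.0012, 0.0264, 1.51]
[1.0, 0.0023, -0.0012, 0.0264, 1.51]
[1.0, 0.0016, -0.0012, 0.0265, 1.51]
[1.0, 0.0009, -0.0012, 0.0265, 1.51]
[1.0, 0.0002, -0.0012, 0.0265, 1.51]
[1.0, -0.0005, -0.0012, 0.0265, 1.51]
[1.0, -0.0012, -0.0012, 0.0265, 1.51]
[1.0, -0.0019, -0.0012, 0.0265, 1.51]
[1.0, -0.0025, -0.0012, 0.0264, 1.51]
[1.0, -0.0032, -0.0012, 0.0263, 1.51]
[1.0, -0.0039, -0.0012, 0.0262, 1.51]
[1.0, -0.0046, -0.0012, 0.0261, 1.51]
[1.0, -0.0053, -0.0012, 0.026, 1.51]
[1.0, -0.006, -0.0012, 0.0258, 1.51]
```

jog_arm(
  steps=[
    [1,0.002,-0.005,0.01,1],
    [1,0.003,-0.005,0.02,1.2],
    [1,0.0035,-0.005,0.0265,1.5],
    [1,0.003,-0.003,0.0265,1.5],
    [1,0.002,-0.002,0.0265,1.5],
    [1,0.001,0,0.0265,1.5],
    [1,0,0,0.0265,1.5],
    [1,0,0,0.0265,1.5],
    [1,-0.001,0,0.0265,1.5],
    [1,-0.002,0,0.0265,1.5],
    [1,-0.002,0,0.0265,1.5],
    [1,-0.003,0,0.0265,1.5],
  ],
)

```text
time_s: 12.18
tcp_pos: [0.4255, -0.0392, 0.2221]
eef_rot: [-90.0, -0.1, 177.0]
contact_force: [0.8, 1.1, -2.8]
gripper_width: 0.0088
```

jog_arm(
  steps=[
    [1,-0.004,0,0.026,1.5],
    [1,-0.005,0,0.026,1.5],
    [1,-0.005,0,0.026,1.5],
    [1,-0.005,0,0.02,1.5],
    [1,-0.003,0,0.01,1],
    [1,0,0,0,0],
    [1,0,0,0,0],
  ],
)

```text
time_s: 12.77
tcp_pos: [0.4375, -0.1474, 0.2219]
eef_rot: [-90.0, -0.1, 170.0]
contact_force: [0.1, 1.6, -2.0]
gripper_width: 0.0087
```

```bash
python3 look.py k 205 335 160 350 3
```

```text
{'time_s': 12.8167, 'joints': [5.9836, 1.1166, -27.0817, -0.0166, -61.8547, -15.8733], 'tcp_pos': [0.4376, -0.1469, 0.2221], 'eef_rot': [-89.9996, -0.0549, 170.1025], 'contact_force': [-0.6162, 0.4681, -2.0564], 'gripper_width': 0.0086}
```

View pics/k_side.png

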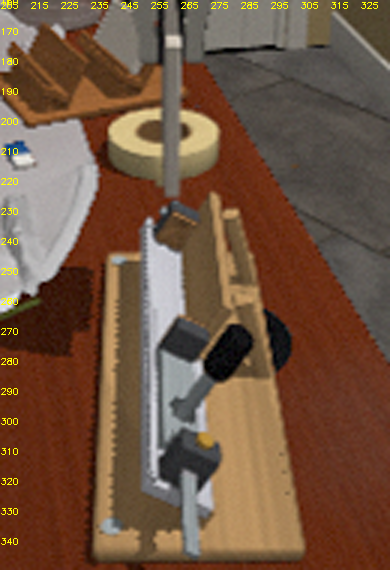

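jog_arm(
  steps=[
    [1,0,0.01,0.009,0],
    [1,0,0.015,0.01,0],
    [1,0,0.015,0,0],
    [1,0,0.012,0,0],
    [1,0,0.005,0,0],
    [1,0,0,0,0],
    [1,0,0,0,0],
  ],
)

```text
time_s: 13.4
tcp_pos: [0.4349, -0.1655, 0.1657]
eef_rot: [-90.0, -0.0, 170.2]
contact_force: [-0.2, -0.9, -2.2]
gripper_width: 0.009
```

```bash
python3 look.py l 235 305 190 290 6
```

```text
{'time_s': 13.45, 'joints': [3.5133, 4.7258, -31.3937, 0.0167, -53.8383, -13.334], 'tcp_pos': [0.4353, -0.1655, 0.1661], 'eef_rot': [-89.9966, 0.0443, 170.1891], 'contact_force': [0.6175, -0.6404, -1.3505], 'gripper_width': 0.0089}
```

View pics/l_side.png

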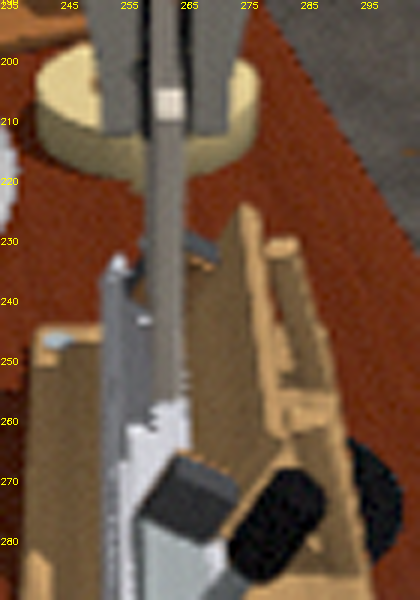

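```bash
python3 - <<'E'
from h import *
np.set_printoptions(precision=4,suppress=True)
S=load('side_l');s=lambda u,v:Z(235,190,6,u,v)
a=np.radians(-9.95);ex=np.array([np.cos(a),np.sin(a),0]);ey=np.array([-np.sin(a),np.cos(a),0])
P=np.array([.4351,-.1655,.166]);print(P@ex,P@ey)
for n,q in(('BRf',(150,403)),('BRb',(182,397)),('TRf',(155,117)),('TRb',(183,118))):
    o,d=ray(S,*s(*q));X=o+d*((P@ey-.05-o@ey)/(d@ey));print(n,X@ex,X@ey,X[2])
E
```

```text
0.45715215439346263 -0.08783033492715189
BRf 0.45188379265593426 -0.13783033492715197 0.07870798496471032
BRb 0.4616807796191158 -0.13783033492715194 0.08082453120885397
TRf 0.4528669708132202 -0.13783033492715194 0.1768745549088337
TRb 0.46095158303025574 -0.1378303349271519 0.17650016613662217
```

jog_arm(
  steps=[
    [1,0,0.008,0,0],
    [1,0,0.008,0,0],
    [1,0,0.006,0,0],
    [1,0,0.004,0,0],
    [1,0,0.003,0,0],
    [1,0,0.002,0,0],
    [1,0,0,0,0],
  ],
)

```text
time_s: 14.03
tcp_pos: [0.4347, -0.1658, 0.1341]
eef_rot: [-90.0, -0.0, 170.1]
contact_force: [-0.7, 0.1, -2.0]
gripper_width: 0.0087
```

jog_arm(
  steps=[
    [1,0,0.001,0,0],
    [1,0,0.001,0,0],
    [1,0,0,0,0],
  ],
)

```text
time_s: 14.28
tcp_pos: [0.4351, -0.1658, 0.1327]
eef_rot: [-90.0, 0.0, 170.1]
contact_force: [0.3, -0.8, -2.5]
gripper_width: 0.0089
```

jog_arm(
  steps=[
    [1,0,0.001,0,0],
    [1,0,0.001,0,0],
    [1,0,0,0,0],
  ],
)

```text
time_s: 14.53
tcp_pos: [0.4365, -0.1659, 0.1315]
eef_rot: [-90.0, 0.2, 170.2]
contact_force: [1.7, -0.6, 1.2]
gripper_width: 0.0091
```

jog_arm(
  steps=[
    [1,-0.001,0,0,0],
    [1,-0.001,0.0005,0,0],
    [1,-0.001,0.0005,0,0],
    [1,-0.001,0.0005,0,0],
    [1,0,0,0,0],
  ],
)

```text
time_s: 14.95
tcp_pos: [0.4399, -0.1665, 0.1295]
eef_rot: [-90.0, 0.1, 170.2]
contact_force: [2.9, -0.5, 3.4]
gripper_width: 0.0086
```

jog_arm(
  steps=[
    [1,-0.001,0.0005,0,0],
    [1,-0.001,0.0005,0,0],
    [1,0,0,0,0],
  ],
)

```text
time_s: 15.2
tcp_pos: [0.4409, -0.1668, 0.1292]
eef_rot: [-90.0, 0.0, 170.2]
contact_force: [-3.0, 4.1, 18.1]
gripper_width: 0.0091
```

jog_arm(
  steps=[
    [1,0.0005,-0.0007,0,0],
    [1,0,0,0,0],
  ],
)

```text
time_s: 15.37
tcp_pos: [0.4405, -0.1667, 0.1293]
eef_rot: [-90.0, 0.0, 170.1]
contact_force: [-0.3, 1.7, 8.7]
gripper_width: 0.009
```

```bash
python3 look.py m 235 305 190 290 6
```

```text
{'time_s': 15.4167, 'joints': [3.3095, 7.8349, -33.5411, 0.0089, -48.5925, -13.1746], 'tcp_pos': [0.4405, -0.1667, 0.1293], 'eef_rot': [-90.0007, 0.0323, 170.1408], 'contact_force': [0.0742, 0.8607, 7.9167], 'gripper_width': 0.0087}
```

View pics/m_side.png

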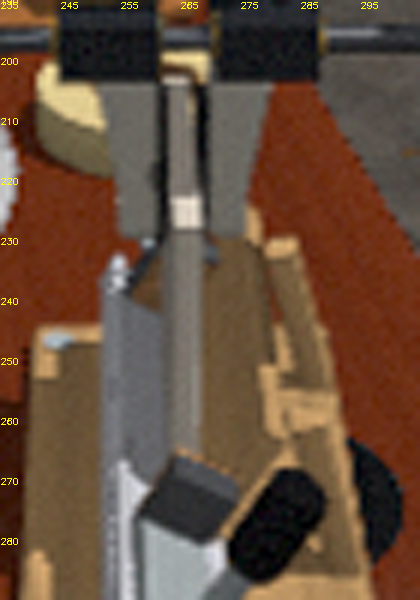

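jog_arm(
  steps=[
    [0.87,-0.001,0,0,0],
    [0.86,-0.001,0,0,0],
    [0.85,-0.0015,0,0,0],
    [0.84,-0.0015,0,0,0],
    [0.83,-0.0015,0,0,0],
    [0.82,-0.0015,0,0,0],
    [0.82,-0.0015,0,0,0],
    [0.81,-0.0015,0,0,0],
    [0.81,0,0,0,0],
  ],
  squeeze=20,
)

```text
time_s: 16.17
tcp_pos: [0.4515, -0.1687, 0.1287]
eef_rot: [-90.0, 0.0, 170.1]
contact_force: [-0.1, 0.1, 0.2]
gripper_width: 0.0167
```

```bash
python3 look.py n 235 305 190 290 6
```

```text
{'time_s': 16.2167, 'joints': [2.9754, 8.9051, -32.2993, 0.0018, -48.8003, -12.8458], 'tcp_pos': [0.4513, -0.1686, 0.1287], 'eef_rot': [-89.9976, -0.0043, 170.1308], 'contact_force': [-0.1195, -0.4513, 0.9288], 'gripper_width': 0.0164}
```

View pics/n_side.png

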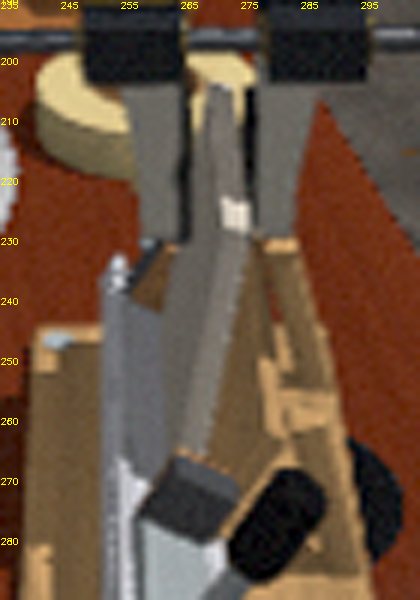

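jog_arm(
  steps=[
    [0.8,-0.002,0,0,0],
    [0.8,-0.002,0,0,0],
    [0.79,-0.002,0,0,0],
    [0.79,-0.002,0,0,0],
    [0.78,-0.002,0,0,0],
    [0.77,-0.002,0,0,0],
    [0.77,-0.002,0,0,0],
    [0.76,-0.002,0,0,0],
    [0.76,-0.002,0,0,0],
    [0.75,-0.002,0,0,0],
    [0.75,0,0,0,0],
  ],
)

```text
time_s: 17.13
tcp_pos: [0.4712, -0.1721, 0.1288]
eef_rot: [-90.0, 0.0, 170.1]
contact_force: [0.1, -0.4, 0.5]
gripper_width: 0.0222
```

```bash
python3 look.py o 235 305 190 290 6
```

```text
{'time_s': 17.1833, 'joints': [2.4218, 10.702, -29.9701, 0.0049, -49.3183, -12.2934], 'tcp_pos': [0.4711, -0.1721, 0.1288], 'eef_rot': [-89.9984, 0.0102, 170.1315], 'contact_force': [0.7926, 0.4534, 0.4035], 'gripper_width': 0.0219}
```

View pics/o_side.png

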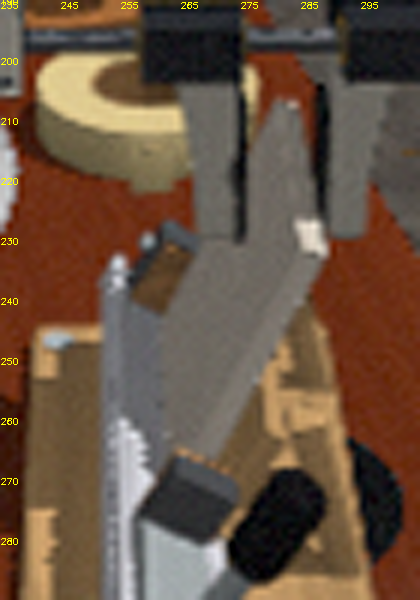

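jog_arm(
  steps=[
    [0.75,-0.002,0,0,0],
    [0.74,-0.002,0,0,0],
    [0.74,-0.002,0,0,0],
    [0.73,-0.002,0,0,0],
    [0.72,-0.0015,0,0,0],
    [0.71,-0.0015,0,0,0],
    [0.7,-0.0015,0,0,0],
    [0.69,-0.001,0,0,0],
    [0.68,-0.001,0,0,0],
    [0.66,0,0,0,0],
    [0.64,0,0,0,0],
  ],
)

```text
time_s: 18.1
tcp_pos: [0.4851, -0.1745, 0.1287]
eef_rot: [-90.0, -0.0, 170.1]
contact_force: [0.2, -0.5, -0.1]
gripper_width: 0.0307
```

```bash
python3 look.py p 235 305 190 290 6
```

```text
{'time_s': 18.15, 'joints': [2.0565, 11.9594, -28.2913, -0.0003, -49.755, -11.9257], 'tcp_pos': [0.485, -0.1745, 0.1288], 'eef_rot': [-89.999, -0.0057, 170.1307], 'contact_force': [0.3106, 0.0291, -0.7487], 'gripper_width': 0.0311}
```

View pics/p_side.png

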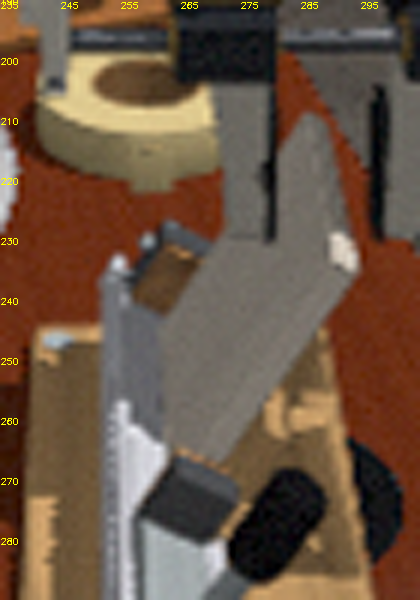

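jog_arm(
  steps=[
    [0.55,0,0,0,0],
    [0.45,0,0,0,0],
    [0.4,0,0,0,0],
    [0.4,0,0,0,0],
    [0.4,0,-0.02,0,0],
    [0.4,0,-0.03,0,0],
    [0.4,0,-0.03,0,0],
    [0.4,0,-0.03,0,0],
    [0.4,0,0,0,0],
  ],
)

```text
time_s: 18.9
tcp_pos: [0.488, -0.1752, 0.245]
eef_rot: [-90.0, 0.5, 170.2]
contact_force: [1.5, -0.2, 0.2]
gripper_width: 0.0526
```

```bash
python3 look.py q 235 305 190 290 6 300 445 140 225 5
```

```text
{'time_s': 19.0, 'joints': [2.0563, 5.6271, -19.7097, -0.0053, -64.4825, -11.9261], 'tcp_pos': [0.4857, -0.1745, 0.2401], 'eef_rot': [-90.042, 0.1758, 170.1279], 'contact_force': [0.084, -0.0566, -0.7522], 'gripper_width': 0.0522}
```

View pics/q_side.png

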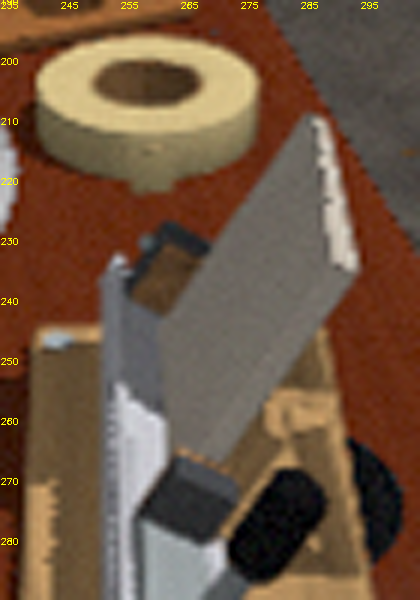

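View pics/q_top.png

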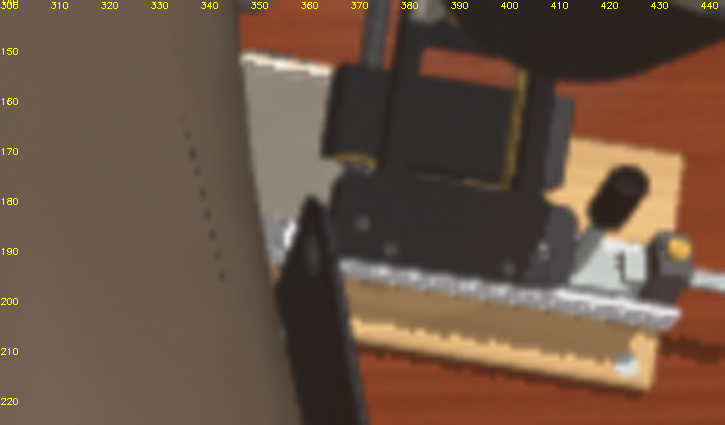

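```bash
python3 - <<'E'
from rows import *
for r_ in rows((.4857,-.1745,.240),170.1,(.4381,-.3008,.19),90,14,.58): print([float(v) for v in r_])
from h import *
S=load('side_q');s=lambda u,v:Z(235,190,6,u,v)
a=np.radians(-9.95);ex=np.array([np.cos(a),np.sin(a),0]);ey=np.array([-np.sin(a),np.cos(a),0])
for n,q,y in(('TRb',(357,270),-.138),('TRf',(335,265),-.138),('TLf',(308,117),-.038),('BLf?',(162,322),-.038)):
    o,d=ray(S,*s(*q));X=o+d*((y-o@ey)/(d@ey));print(n,X@ex,X[2])
E
```

```text
[0.58, 0.0018, 0.0036, 0.0095, 6.43]
[0.58, 0.0007, 0.0036, 0.0096, 6.43]
[0.58, -0.0004, 0.0036, 0.0096, 6.43]
[0.58, -0.0014, 0.0036, 0.0095, 6.43]
[0.58, -0.0025, 0.0036, 0.0093, 6.43]
[0.58, -0.0035, 0.0036, 0.009, 6.43]
[0.58, -0.0045, 0.0036, 0.0085, 6.43]
[0.58, -0.0054, 0.0036, 0.008, 6.43]
[0.58, -0.0063, 0.0036, 0.0073, 6.43]
[0.58, -0.0071, 0.0036, 0.0066, 6.43]
[0.58, -0.0078, 0.0036, 0.0057, 6.43]
[0.58, -0.0083, 0.0036, 0.0048, 6.43]
[0.58, -0.0088, 0.0036, 0.0039, 6.43]
[0.58, -0.0092, 0.0036, 0.0028, 6.43]
TRb 0.5133752516711346 0.12554614908889872
TRf 0.5067455114101554 0.12731180968898237
TLf 0.5077748434456935 0.12615447658101808
BLf? 0.4587148122093386 0.04508131531516785
```

jog_arm(
  steps=[
    [0.58,0.002,0.004,0.0095,6.4],
    [0.58,0.001,0.004,0.0095,6.4],
    [0.58,0,0.004,0.0095,6.4],
    [0.58,-0.001,0.004,0.0095,6.4],
    [0.58,-0.002,0.004,0.0095,6.4],
    [0.58,-0.0035,0.004,0.009,6.4],
    [0.58,-0.0045,0.004,0.0085,6.4],
    [0.58,-0.0055,0.004,0.008,6.4],
    [0.58,-0.006,0.004,0.007,6.4],
    [0.58,-0.007,0.004,0.0065,6.4],
    [0.58,-0.008,0.004,0.0055,6.4],
    [0.58,-0.008,0.004,0.005,6.4],
  ],
)

```text
time_s: 20.0
tcp_pos: [0.4424, -0.2817, 0.1892]
eef_rot: [-89.9, -0.1, 93.0]
contact_force: [0.6, -0.5, 0.2]
gripper_width: 0.0367
```

jog_arm(
  steps=[
    [0.58,-0.009,0,0.004,6.4],
    [0.58,-0.009,0,0.003,6.9],
    [0.58,0,0,0,0],
    [0.58,0,0,0,0],
  ],
)

```text
time_s: 20.33
tcp_pos: [0.4356, -0.2996, 0.1896]
eef_rot: [-89.9, -0.0, 80.1]
contact_force: [0.1, -0.4, 0.5]
gripper_width: 0.0364
```

jog_arm(
  steps=[
    [0.58,-0.001,0.01,-0.0025,0],
    [0.58,0,0.02,0,0],
    [0.58,0,0.02,0,0],
    [0.58,0,0.02,0,0],
    [0.58,0,0.012,0,0],
    [0.58,0,0.008,0,0],
    [0.58,0,0,0,0],
    [0.58,0,0,0,0],
  ],
)

```text
time_s: 21.0
tcp_pos: [0.4387, -0.3008, 0.1004]
eef_rot: [-89.9, 0.0, 80.1]
contact_force: [0.6, 0.5, 1.0]
gripper_width: 0.0368
```

```bash
python3 look.py r 225 325 190 340 4
```

```text
{'time_s': 21.05, 'joints': [-13.2987, 15.3996, -28.0339, 0.0169, -46.5437, -86.608], 'tcp_pos': [0.4391, -0.301, 0.1011], 'eef_rot': [-90.022, 0.0136, 80.1049], 'contact_force': [0.7044, -0.5661, 0.6986], 'gripper_width': 0.0369}
```

View pics/r_side.png

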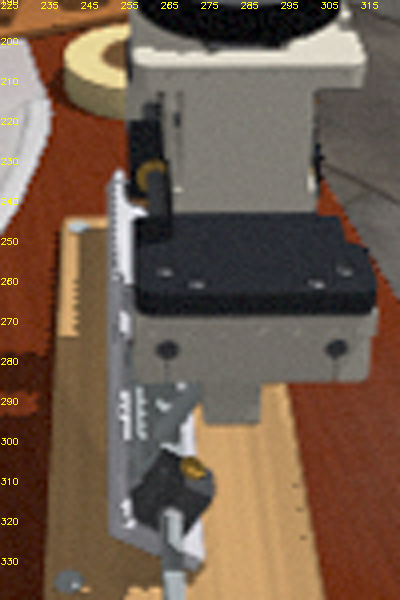

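jog_arm(
  steps=[
    [0.58,0,0.003,0,0],
    [1,0,0,0,0],
    [1,0,0,0,0],
    [1,0,0,0,0],
    [1,0,0,0,0],
    [1,0,0,0,0],
  ],
  squeeze=45,
)

```text
time_s: 21.55
tcp_pos: [0.4389, -0.301, 0.0981]
eef_rot: [-90.0, 0.0, 80.0]
contact_force: [-0.7, 1.7, 2.8]
gripper_width: 0.017
```

jog_arm(
  steps=[
    [1,0.001,0,0,0],
    [1,0.001,0,0,0],
    [1,0.001,0,0,0],
    [1,0.001,0,0,0],
    [1,0.001,0,0,0],
    [1,0.001,0,0,0],
    [1,0.001,0,0,0],
    [1,0.001,0,0,0],
    [1,0.001,0,0,0],
    [1,0.001,0,0,0],
    [1,0,0,0,0],
  ],
)

```text
time_s: 22.47
tcp_pos: [0.4408, -0.2902, 0.0981]
eef_rot: [-90.0, -0.1, 80.0]
contact_force: [-0.9, 6.3, 6.7]
gripper_width: 0.0168
```

jog_arm(
  steps=[
    [1,0.001,0,0,0],
    [1,0.001,0,0,0],
    [1,0.001,0,0,0],
    [1,0.001,0,0,0],
    [1,0,0,0,0],
  ],
)

```text
time_s: 22.88
tcp_pos: [0.4415, -0.2862, 0.0981]
eef_rot: [-90.0, -0.0, 80.1]
contact_force: [-0.5, 5.7, 6.1]
gripper_width: 0.0171
```

jog_arm(
  steps=[
    [1,0.001,0,0,0],
    [1,0.001,0,0,0],
    [1,0,0,0,0],
  ],
)

```text
time_s: 23.13
tcp_pos: [0.4418, -0.2844, 0.0981]
eef_rot: [-90.0, -0.0, 80.1]
contact_force: [0.9, 4.8, 6.2]
gripper_width: 0.0171
```

```bash
python3 look.py s 225 325 190 340 4
```

```text
{'time_s': 23.1833, 'joints': [-11.3904, 15.0493, -29.0369, -0.0545, -45.8868, -88.5149], 'tcp_pos': [0.4418, -0.2844, 0.0981], 'eef_rot': [-90.028, -0.0385, 80.0568], 'contact_force': [-0.2946, 4.7555, 5.026], 'gripper_width': 0.0169}
```

View pics/s_side.png

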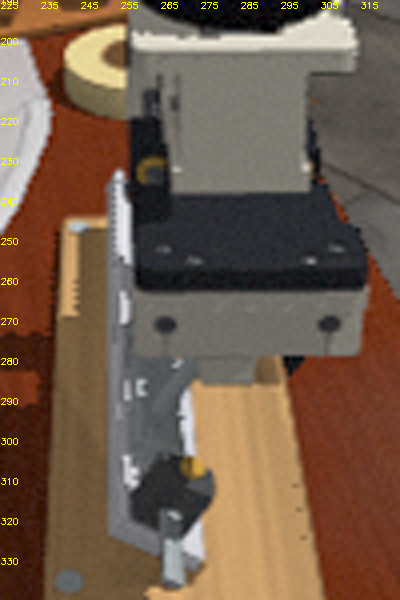

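jog_arm(
  steps=[
    [1,0.001,0,0,0],
    [1,0,0,0,0],
  ],
)

```text
time_s: 23.35
tcp_pos: [0.442, -0.2835, 0.0981]
eef_rot: [-90.0, -0.0, 80.1]
contact_force: [-0.9, 4.3, 5.1]
gripper_width: 0.0167
```

jog_arm(
  steps=[
    [1,0.001,0,0,0],
    [1,0,0,0,0],
  ],
)

```text
time_s: 23.52
tcp_pos: [0.4422, -0.2825, 0.0981]
eef_rot: [-90.0, -0.0, 80.1]
contact_force: [-0.2, 4.3, 6.1]
gripper_width: 0.0168
```

jog_arm(
  steps=[
    [1,0.0007,0,0,0],
    [1,0,0,0,0],
  ],
)

```text
time_s: 23.68
tcp_pos: [0.4422, -0.2818, 0.0981]
eef_rot: [-90.0, -0.0, 80.1]
contact_force: [-0.8, 4.3, 5.6]
gripper_width: 0.0168
```

jog_arm(
  steps=[
    [1,0.0005,0,0,0],
    [1,0,0,0,0],
  ],
)

```text
time_s: 23.85
tcp_pos: [0.4423, -0.2815, 0.0981]
eef_rot: [-90.0, -0.0, 80.1]
contact_force: [-0.9, 4.1, 6.2]
gripper_width: 0.0172
```

jog_arm(
  steps=[
    [1,0.0005,0,0,0],
    [1,0,0,0,0],
  ],
)

```text
time_s: 24.02
tcp_pos: [0.4423, -0.2814, 0.0981]
eef_rot: [-90.0, 0.0, 80.1]
contact_force: [-1.6, 1.4, 6.3]
gripper_width: 0.0167
```

jog_arm(
  steps=[
    [1,0.0005,0,0,0],
    [1,0,0,0,0],
  ],
)

```text
time_s: 24.18
tcp_pos: [0.4424, -0.2814, 0.0981]
eef_rot: [-90.0, 0.0, 80.1]
contact_force: [0.1, -2.5, 6.6]
gripper_width: 0.017
```

jog_arm(
  steps=[
    [1,-0.0003,0,0,0],
    [1,0,0,0,0],
    [0.85,0,0,0,0],
    [0.7,0,0,0,0],
    [0.6,0,0,0,0],
    [0.6,0,0,0,0],
    [0.6,0,0,0,0],
    [0.6,0,-0.015,0,0],
    [0.6,0,-0.03,0,0],
    [0.6,0,-0.04,0,0],
    [0.6,0,-0.03,0,0],
    [0.6,0,-0.01,0,0],
  ],
)

```text
time_s: 25.18
tcp_pos: [0.444, -0.2822, 0.2276]
eef_rot: [-90.4, 0.1, 80.1]
contact_force: [0.5, -0.5, -0.5]
gripper_width: 0.035
```

jog_arm(
  steps=[
    [0.6,-0.03,-0.01,0,0],
    [0.6,-0.04,0,0,0],
    [0.6,-0.04,0,0,0],
    [0.6,-0.04,0,0,0],
    [0.6,-0.04,0,0,0],
    [0.6,-0.02,0,0,0],
    [0.6,0,0,0,0],
    [0.6,0,0,0,0],
  ],
)

```text
time_s: 25.85
tcp_pos: [0.4049, -0.4891, 0.2313]
eef_rot: [-89.9, -0.1, 79.9]
contact_force: [-0.7, 1.5, 0.1]
gripper_width: 0.035
```

```bash
python3 look.py t 225 325 190 340 4 115 445 130 225 2; python3 - <<'E'
import pickle,cv2
s=pickle.load(open('side_t.pkl','rb'))['image'];t=pickle.load(open('top_t.pkl','rb'))['image']
cv2.imwrite('pics/t8.png',cv2.resize(s[195:290,235:310,::-1],None,fx=6,fy=6,interpolation=cv2.INTER_CUBIC))
cv2.imwrite('pics/tt5.png',cv2.resize(t[140:225,300:445,::-1],None,fx=5,fy=5,interpolation=cv2.INTER_CUBIC))
E
```

```text
{'time_s': 25.95, 'joints': [-32.6636, 17.2748, -5.8444, -0.021, -66.9367, -67.3098], 'tcp_pos': [0.4056, -0.4877, 0.2321], 'eef_rot': [-89.9558, -0.0394, 80.0184], 'contact_force': [0.3915, 0.1666, -0.0198], 'gripper_width': 0.0348}
```

View pics/t8.png

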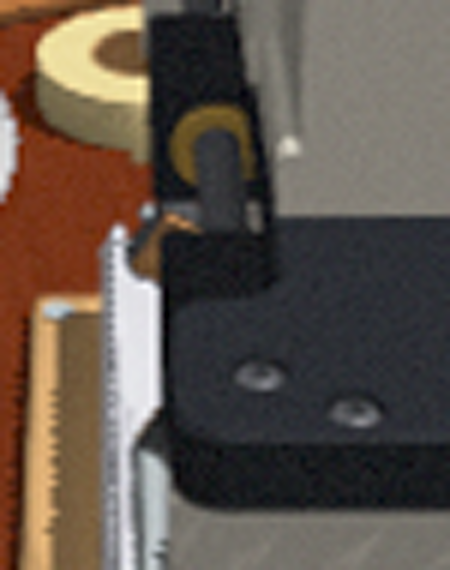

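View pics/tt5.png

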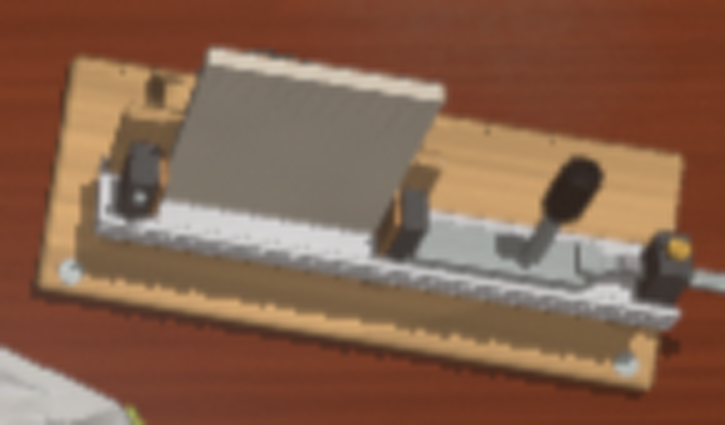

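View pics/t_top.png

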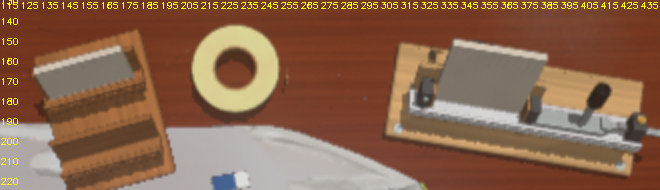

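jog_arm(
  steps=[
    [0.6,-0.02,-0.01,0.02,0],
    [0.6,-0.01,-0.01,0.03,0],
    [0.6,0,0,0.035,0],
    [0.6,0,0,0.035,0],
    [0.6,0,0,0.035,0],
    [0.6,0,0,0.02,0],
    [0.6,0,0,0,0],
    [0.6,0,0,0,0],
  ],
)

```text
time_s: 26.62
tcp_pos: [0.2279, -0.4869, 0.2537]
eef_rot: [-90.1, 0.1, 80.0]
contact_force: [0.3, 0.4, -0.3]
gripper_width: 0.0349
```

```bash
python3 look.py u 225 325 190 340 4 300 445 140 225 5; python3 - <<'E'
from h import *
import cv2
np.set_printoptions(precision=4,suppress=True)
T0,T,S,S0=load('top'),load('top_u'),load('side_u'),load('side')
a=np.radians(-9.95);ex=np.array([np.cos(a),np.sin(a),0]);ey=np.array([-np.sin(a),np.cos(a),0])
def kn(c,x0,x1,y0,y1):
    m=(c['image'][y0:y1,x0:x1].max(2)<70).astype(np.uint8);k,l,st,ce=cv2.connectedComponentsWithStats(m);i=1+st[1:,4].argmax();return ce[i]+[x0,y0],st[i][4]
k0=kn(T0,394,414,165,186);k1=kn(T,405,425,165,187);print(k0,k1)
A=plane(T0,k0[0],.0945);B=plane(T,k1[0],.0945);print('travel top',(A-B)@ey)
t=lambda u,v:Z(300,140,5,u,v)
for n,q,z in(('TLf',(206,68),.1263),('TRf',(440,103),.1263)):
    X=plane(T,t(*q),z);print(n,X@ex,X@ey)
E
```

```text
{'time_s': 26.7167, 'joints': [-43.9575, 7.3486, -15.9356, -0.0015, -66.652, -55.9562], 'tcp_pos': [0.2291, -0.4873, 0.2532], 'eef_rot': [-90.0536, 0.0346, 80.0857], 'contact_force': [0.635, 0.0865, 0.7156], 'gripper_width': 0.0352}
(array([404.5062, 176.1852]), np.int32(81)) (array([413.9886, 177.7159]), np.int32(88))
travel top 0.02044274379462395
TLf 0.5037626246038436 -0.03239064597286999
TRf 0.5049139545646227 -0.13044541674653157
```

View pics/u_side.png

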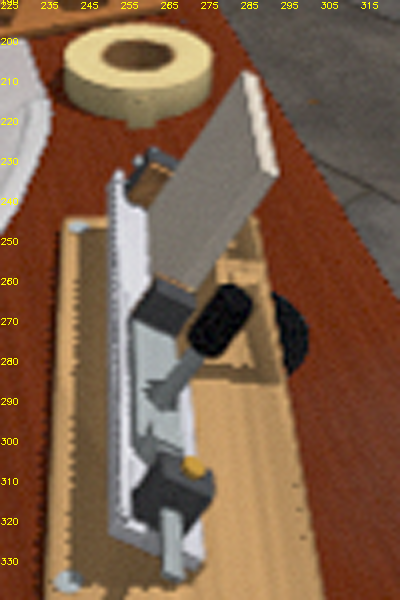

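Measured travel is 20.4 mm, where 20 mm is expected with the tile clamped. The tile's left edge is at y_s = -0.0324, on the stop face at -0.032. It leans flush on the back board, and the half tile, tape and eraser look unmoved. I'm handing in.

```bash
python3 -c "
from plant import r
print(r.close_job())"
```

```text
the job is handed in; nothing more can be done
None
```

The square tile now stands on the ledge of the stand, leaning on the back board and clamped between the jaw and the fixed stop. I handed the job in at about 26.7 s of the 67 s allowed, with the gripper clear of everything.

**How it was done**
- **Jaw out:** I pulled it by the knob about 40 mm, until it caught at its stop.
- **Tile out of the rack:** The moves only allow the gripper to point straight down. So I tipped the tile upright with the rear finger, gripped it at 22–25 N and lifted it out.
- **Tile onto the stand:** I set it upright on the ledge and let it lean back against the open rear finger until it rested on the board.
- **Jaw in:** I eased it in about 1 mm per step until it pressed the tile against the stop, then let go of the knob.

**Last checks**
- **Jaw travel:** 20.4 mm from the top picture, against 20 mm expected with the tile clamped.
- **Fixed stop:** The tile's left edge is within about 0.5 mm of the measured stop face.
- **Lean:** Measured before clamping, the top edge was within 2 mm of where a fully seated tile would be. The later pictures look the same.
- **Other things:** The half-height tile, tape roll and eraser look unmoved in the pictures.

**Off or less certain**
- **Force on setting down:** The wrist force briefly read 18 N while I slid the tile back against the board. That is below the 30 N limit, and I backed off at once.
- **Ledge contact:** The tile touched the ledge about 2.5 mm higher than I had predicted, so I stopped lowering on the force reading.
- **Tile width check:** The right end of its top edge measured about 2 mm short of the known 100 mm width, which is roughly one pixel.

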